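# Leak-test the lunch drinks

## Task

Check the filled drink boxes for leaks before they go in the lunch bags: flick the bench light switch on and leave it on, then take whichever boxes are there in the order orange, blue, green. Hold each one over the drip tray tipped to 45 degrees for two seconds, bring it back level, then turn it right upside down over the tray for two seconds, and stand it upright on the cork mat. Leave everything else on the bench where it is.

Things in the scene. Friction and masses are not known exactly. Their poses are not given: they have to be found in the camera images.
- orange_drink: orange closed, filled drink box, square: 62 x 62 mm in plan, 117 mm tall in all, lower 99 mm orange, then a white lid 60 x 60 x 14 mm with a grey flat flip cover 44 x 30 x 6 mm on top. 170 to 350 g. Origin at the centre of its underside, z up out of its lid when upright. Starts standing upright on the bench. May be absent.
- orange_drink_mid (a point): middle of the orange drink box, 58 mm above its underside on its axis
- blue_drink: blue closed, filled drink box, square: 62 x 62 mm in plan, 117 mm tall in all, lower 99 mm blue, then a white lid 60 x 60 x 14 mm with a grey flat flip cover 44 x 30 x 6 mm on top. 170 to 350 g. Origin at the centre of its underside, z up out of its lid when upright. Starts standing upright on the bench. May be absent.
- blue_drink_mid (a point): middle of the blue drink box, 58 mm above its underside on its axis
- green_drink: green closed, filled drink box, square: 62 x 62 mm in plan, 117 mm tall in all, lower 99 mm green, then a white lid 60 x 60 x 14 mm with a grey flat flip cover 44 x 30 x 6 mm on top. 170 to 350 g. Origin at the centre of its underside, z up out of its lid when upright. Starts standing upright on the bench. May be absent.
- green_drink_mid (a point): middle of the green drink box, 58 mm above its underside on its axis
- drip_tray: fixed shallow steel tray, 200 mm along its x, 220 mm along its y, rim 12 mm high, floor about 5 mm thick. Origin at the centre of its underside, on the bench
- cork_mat: fixed cork mat, 200 mm along its x, 340 mm along its y, 5 mm thick. Origin at the centre of its underside, on the bench; z up
- light_switch (a joint): Toggle of the bench light switch (black ball knob on a short steel stem, on a white block 70 x 50 x 25 mm high), in rad: starts off at 0 to 0.2, leaning towards the robot side (its base's -x); fully on at 1.0, leaning to its base's +x. Stays where left; takes about 1.5 N at the knob. Pivot 22 mm above the bench.
- light_switch_tip (a point): centre of the toggle's black ball knob (26 mm across), 55 mm from the pivot; 70 mm above the bench at both ends of its swing, 77 mm at the middle; 53 mm of travel. Its x axis, taken level, is the direction to push it for on
- butter_dish: bystander, loose: blue and white ceramic butter dish, 110 x 180 x 77 high (mm); origin at the centre of its underside
- bamboo_fork: bystander, loose: bamboo fork lying flat, 190 long, 36 wide, 8 thick, tines to its +x (mm); origin at the centre of its underside
- sippy_mug: bystander, loose: white mug, 80 across, 85 high, handle to its +y (mm); origin at the centre of its underside
- jam_jar: bystander, loose: jam jar with red lid, 68 across, 100 high (mm); origin at the centre of its underside

How it is judged:
By the outcome, as a careful person would: the job done as asked, in the order asked, and still so for the second after the job is handed in, with the robot touching nothing.
Of orange_drink, blue_drink, green_drink only 2 to 3 are there at a start; the rules pass over those that are not, and their reading is None.
At some moment in a run one of orange_drink, blue_drink, green_drink may be knocked a few centimetres aside while the robot is not near it.
It also fails if it takes over 210 s, if anything falls off the work surface, if the arm or the gripper's body presses on something with over 40 N, if the wrist force passes 120 N, or if a joint passes its speed limit or range.

## Robot

A 6-joint arm with a two-finger parallel gripper is mounted at the origin on the work surface. World frame = base frame: x ahead of the robot, y to its left, z up, the work surface at z = 0. Lengths are in m, angles in rad, forces in N, time in s.
With the tool pointing down it reaches from about 0.25 to 0.775 m from the base axis. Payload 4 kg.
Tool frame: the origin (TCP) lies on the centre line of the jaws, within the pads' length; the fingertips stand 25 mm ahead of it and the grasp point (between the pads) lies 6 mm ahead of it; z points along the fingers, y is the line along which they close (so a half turn about z gives the same grasp; the last joint's range is limited). The gripper opens to 85 mm and grips with 20 to 120 N. Pads are 22 mm wide; open, the fingers measure 114 mm over their backs; the gripper's body (76 mm by 85 mm) begins 54 mm behind the grasp point. The pads swing forward as they close: fully open they stand 13 mm farther back than shut.
Start: joints at [-1.341, 0.087, 1.371, -0, 1.684, -0.103], TCP at [0.18, -0.52, 0.256] pointing down, gripper open.
Joint ranges: [-3.1, 3.1], [-0.76, 2.03], [0.27, 2.55], [-1.08, 4.22], [0.17, 2.65], [-2.57, 2.57]. Speed limits (rad/s): [2.79, 2.79, 3.14, 3.14, 3.14, 3.14].

## Interface

Orientations are given as [roll, pitch, yaw] about the fixed x, y, z axes, in that order (R = Rz(yaw) Ry(pitch) Rx(roll)).
In Python, from station import robot gives the robot as it stands. The module is installed in compiled form; this text tells all that it offers.
- The arm moves only by the tool play_rows, never from a script. Its argument "plan" is a list of rows, each an object with "rotation": the turn, a rotation vector about the tool's x, y, z each as a share of 90 degrees, from -1 to 1, a list of three; "xyz": the shift along the tool's x, y, z each as a share of 100 mm, from -1 to 1, a list of three; "jaw": the closure, from 0 (fully open) to 1 (shut). A call has 1 to 8 rows; each row is the pose to reach, as a shift and turn from the pose commanded when the call began, along the tool's axes at that moment; what a row does not reach only later rows make up. A row lasts 1/8 s, in which the tool goes at most 62.5 mm and 10.7 degrees, less where a joint would pass 70% of its speed; a pose out of reach is approached as far as the arm can. A call with a number of a shift or a turn outside -1 to 1 is refused whole. A call with a gripper value outside its range is refused whole. The fingers move at their own pace and stop on an object; the grip force is fixed at half the most. Time passes only in rows, so rows that repeat a pose let the fingers close. It gives the time, the measured TCP pose, the force, the opening and the grip force at its end, in the units of the state.
- robot.get_obs(): the state, without advancing time (a new reading comes with each control period).
- robot.get_image(name): name is "scene" or "top" or "wrist"; returns the picture (420x560x3 uint8, blue, green, red); there is no depth.
- robot.calibration(name): a dict with "K" (3x3 intrinsics, pixels), "k1" (the pictures are not rectified: a ray, as slopes to the right and down, at radius r is drawn at 1 + k1 r^2 times it, then the intrinsics apply), "R" (3x3) and "t" (3): a world point X has camera coordinates R X + t; the wrist camera has in their place "hand_eye" (4x4, takes a point from camera to tool coordinates, whose origin is the TCP and whose axes are the flange's). Camera axes: x right, y down, z forward; pixel columns grow to the right and rows downward; lengths in m; the calibration is good to about 2 mm. A picture is of the moment at which its call begins: read the wrist's pose just before it. calibration takes no time and is no camera call.
- robot.job_done(): hands the job in; it is judged then, once.
Trained networks look in the newest picture that a camera, given by its name, has taken for a name from the list of things; names that differ only in an ending like _2 or _b are one class to them, and where a whole thing is asked for, a point or a joint stands for the part that bears it (a point fixed in the world has none). Each returns a list of dicts, best first, with "confidence" (0 to 1); they miss things now and then, are a little off and sometimes report something else, mostly with a low value. They report only what shows in the picture. A call takes as long as a camera call.
- robot.look_for(camera, query): "bbox" ([left, top, right, bottom] in pixels, round what is visible of it).
- robot.tip_of(camera, query): "pixel" ([column, row] in pixels: a listed point, or the origin of a listed thing).
The state is a dict: "time": time; "joints": joint angles; "joint_velocities": joint speeds; "tau": joint torques, N m; "eef_pos": TCP position; "tool_rot": TCP orientation; "ft_force": force on the tool from outside, world axes, zero at the start; "ft_torque": the same for the moment, N m; "grip_width": finger opening in m; "gripper_force": force on a finger pad.
Only numpy, scipy, OpenCV 4.12 (cv2) and the standard library are available. Lean on these libraries where they do the work, as an engineer would, in place of code of your own. Each camera call takes 0.05 s, during which the arm holds its last target. There are 200 camera calls.

## Working session

There is one attempt and no reset: what is moved stays moved. The work goes in short steps, Python scripts to look and compute and a tool call to move; the robot and the scene stay as the last step left them, time stands still between calls to the robot, and variables do not carry over. Pictures are saved under pics/ and viewed, at most 15 in all, crops included, and the job is handed in when it is done.

Besides the shell and the picture viewer there is one more tool, called after "Emit:" as a command line: name --argument value ..., lists and objects as JSON in quotes. play_rows: Moves the arm, as the interface text tells. Shift numbers are shares of 100 mm and turn numbers shares of 90 degrees, none past 1 either way. Its arguments: {"type":"object","properties":{"plan":{"type":"array"}},"required":["plan"]}

```bash
mkdir -p pics
cat > h.py <<'E'
import numpy as np, cv2
from station import robot
from scipy.spatial.transform import Rotation as Ro
def ray(name,px):
    c=robot.calibration(name);K=np.array(c["K"]);u=np.linalg.solve(K,[px[0],px[1],1.])[:2];d=u.copy()
    for _ in range(20): d=u/(1+c["k1"]*(d@d))
    d=np.r_[d,1]
    if "R" in c:
        R=np.array(c["R"]);t=np.array(c["t"]);return -R.T@t,R.T@d
    o=robot.get_obs();H=np.array(c["hand_eye"]);Rt=tool(o)
    return o["eef_pos"]+Rt@H[:3,3],Rt@H[:3,:3]@d
def tool(o): return Ro.from_euler('xyz',o["tool_rot"]).as_matrix()
def at(name,px,z):
    o,d=ray(name,px);return o+d*(z-o[2])/d[2]
def proj(name,X):
    c=robot.calibration(name);p=np.array(c["R"])@X+np.array(c["t"]);d=p[:2]/p[2]
    d=d*(1+c["k1"]*(d@d));return (np.array(c["K"])@np.r_[d,1])[:2]
def snap(name,f):
    im=robot.get_image(name);cv2.imwrite("pics/"+f,im);return im
E
python3 - <<'E'
from h import *
np.set_printoptions(precision=3,suppress=True)
o=robot.get_obs();print(o["time"],o["eef_pos"],o["tool_rot"],o["grip_width"])
snap("top","top0.png");snap("scene","scene0.png")
for c in("top","scene"):
    print(c,robot.calibration(c)["t"],ray(c,(280,210)))
    for q,z in [("orange_drink_mid",.058),("blue_drink_mid",.058),("green_drink_mid",.058),("drip_tray",0),("cork_mat",0),("light_switch_tip",.072),("butter_dish",0),("bamboo_fork",0),("sippy_mug",0),("jam_jar",0)]:
        for r in robot.tip_of(c,q)[:2]: print(q,r["pixel"],round(r["confidence"],2),at(c,r["pixel"],z))
E
```

```text
0.0 [ 0.18  -0.519  0.255] [-3.139 -0.     0.333] 0.08531521439006691
top [-0.007  0.612  1.325] (array([0.41 , 0.034, 1.401]), array([ 0.144, -0.029, -0.989]))
orange_drink_mid [127.4, 262.7] 0.72 [0.45  0.412 0.058]
blue_drink_mid [114.9, 261.6] 0.75 [0.452 0.446 0.058]
green_drink_mid [164.6, 221.4] 0.75 [0.567 0.315 0.058]
drip_tray [285.4, 235.1] 0.69 [ 0.541 -0.024  0.   ]
cork_mat [393.3, 268.8] 0.84 [ 0.45  -0.338  0.   ]
light_switch_tip [269.9, 190.7] 0.55 [0.657 0.024 0.072]
butter_dish [165.7, 221.6] 0.74 [0.573 0.324 0.   ]
butter_dish [443.8, 206.3] 0.61 [ 0.636 -0.493  0.   ]
bamboo_fork [368.2, 171.6] 0.81 [ 0.735 -0.267  0.   ]
sippy_mug [177.4, 175.2] 0.75 [0.711 0.296 0.   ]
scene [-0.29  -0.35   1.538] (array([ 1.223, -0.301,  0.993]), array([-0.55 ,  0.295, -0.782]))
blue_drink_mid [368.5, 148.5] 0.89 [0.464 0.418 0.058]
green_drink_mid [363.9, 178.3] 0.57 [0.565 0.332 0.058]
drip_tray [250.8, 224.2] 0.83 [ 0.535 -0.025  0.   ]
cork_mat [135.9, 247.8] 0.65 [ 0.471 -0.346  0.   ]
light_switch_tip [290.6, 238.9] 0.53 [0.673 0.029 0.072]
butter_dish [95.8, 321.7] 0.58 [ 0.644 -0.499  0.   ]
butter_dish [136.3, 246.2] 0.46 [ 0.466 -0.344  0.   ]
bamboo_fork [200.0, 314.3] 0.9 [ 0.735 -0.254  0.   ]
sippy_mug [379.0, 232.9] 0.96 [0.722 0.292 0.   ]
jam_jar [406.5, 163.3] 0.65 [0.529 0.538 0.   ]
```

View pics/top0.png

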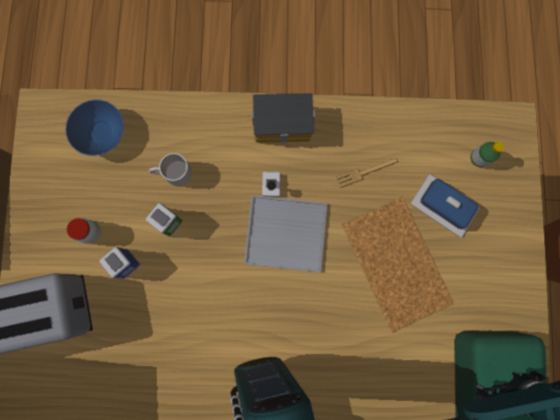

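View pics/scene0.png

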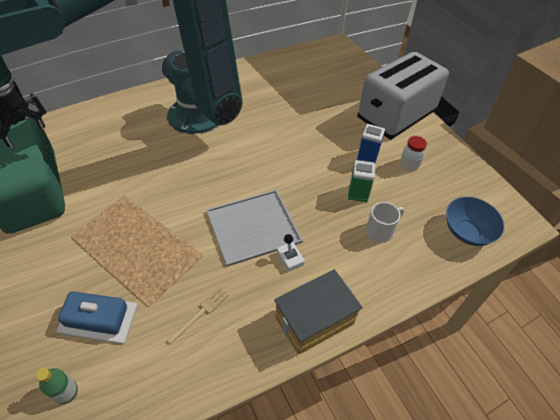

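Top view: blue box at (118,263), green box at (164,219), no orange one. The switch is at (271,184), the tray at (287,234) and the mat at (397,265). The scene view agrees: blue at (370,147), green at (362,181). I'll level the yaw first, then head for the switch.

Emit:
play_rows --plan '[{"xyz": [0, 0, 0], "rotation": [0, 0, 0.212], "jaw": 1}, {"xyz": [0, 0, 0], "rotation": [0, 0, 0.212], "jaw": 1}, {"xyz": [0, 0, 0], "rotation": [0, 0, 0.212], "jaw": 1}]'

```text
time: 1.48
eef_pos: [0.1797, -0.5198, 0.2563]
tool_rot: [3.142, 0.0, 0.001]
ft_force: [-0.7, 0.6, -0.0]
grip_width: 0.0319
gripper_force: 0.0
```

```bash
cat > rec.py <<'E'
from h import *
import json,os
np.set_printoptions(precision=3,suppress=True)
o=robot.get_obs()
open("fk.jsonl","a").write(json.dumps([list(map(float,o[k])) for k in("joints","eef_pos","tool_rot")])+"\n")
print(round(o["time"],2),"j",np.array(o["joints"]),"p",np.array(o["eef_pos"]),"r",np.array(o["tool_rot"]),"w",o["grip_width"],"F",np.array(o["ft_force"]),"g",o["gripper_force"])
E
python3 rec.py; python3 -c "
from h import *
print(np.round(robot.calibration('wrist')['hand_eye'],3))"
```

```text
1.48 j [-1.341  0.087  1.371 -0.     1.684  0.228] p [ 0.18  -0.52   0.256] r [3.142 0.    0.001] w 0.03192109144208217 F [-0.726  0.588 -0.028] g 0.0
[[-0.001 -0.962 -0.274  0.07 ]
 [ 1.    -0.001 -0.001  0.001]
 [ 0.    -0.274  0.962 -0.119]
 [ 0.     0.     0.     1.   ]]
```

Emit:
play_rows --plan '[{"xyz": [0.7, -0.9, 0], "rotation": [0, 0, 0], "jaw": 1}, {"xyz": [0.7, -0.9, 0], "rotation": [0, 0, 0], "jaw": 1}, {"xyz": [0.7, -0.9, 0], "rotation": [0, 0, 0], "jaw": 1}]'

```text
time: 1.85
eef_pos: [0.2514, -0.4278, 0.2569]
tool_rot: [3.141, -0.001, 0.007]
ft_force: [-1.6, -0.1, 0.9]
grip_width: 0.0
gripper_force: 0.0
```

Emit:
play_rows --plan '[{"xyz": [0.7, -0.9, 0], "rotation": [0, 0, 0], "jaw": 1}, {"xyz": [0.7, -0.9, 0], "rotation": [0, 0, 0], "jaw": 1}]'

```text
time: 2.1
eef_pos: [0.32, -0.3397, 0.2563]
tool_rot: [3.141, -0.0, -0.0]
ft_force: [0.5, -1.1, 0.5]
grip_width: -0.0001
gripper_force: 0.0
```

Emit:
play_rows --plan '[{"xyz": [0.7, -0.9, 0], "rotation": [0, 0, 0], "jaw": 1}, {"xyz": [0.7, -0.9, 0], "rotation": [0, 0, 0], "jaw": 1}]'

```text
time: 2.35
eef_pos: [0.3906, -0.2493, 0.2565]
tool_rot: [3.141, -0.001, 0.001]
ft_force: [-0.0, -0.7, 0.3]
grip_width: 0.0002
gripper_force: 0.0
```

Emit:
play_rows --plan '[{"xyz": [0.7, -0.9, 0], "rotation": [0, 0, 0], "jaw": 1}, {"xyz": [0.7, -0.9, 0], "rotation": [0, 0, 0], "jaw": 1}]'

```text
time: 2.6
eef_pos: [0.4609, -0.1592, 0.2565]
tool_rot: [3.141, -0.001, 0.001]
ft_force: [0.7, -0.1, -0.8]
grip_width: 0.0002
gripper_force: 0.0
```

Emit:
play_rows --plan '[{"xyz": [0.7, -0.9, 0], "rotation": [0, 0, 0], "jaw": 1}, {"xyz": [0.7, -0.9, 0], "rotation": [0, 0, 0], "jaw": 1}, {"xyz": [0.7, -0.9, 0], "rotation": [0, 0, 0], "jaw": 1}, {"xyz": [0.7, -0.9, 0], "rotation": [0, 0, 0], "jaw": 1}]'

```text
time: 3.1
eef_pos: [0.5297, -0.071, 0.256]
tool_rot: [3.141, 0.001, 0.0]
ft_force: [0.3, -0.6, 0.0]
grip_width: 0.0001
gripper_force: 0.0
```

```bash
python3 rec.py
python3 - <<'E'
from h import *
np.set_printoptions(precision=3,suppress=True)
snap("wrist","w1.png")
for r in robot.tip_of("wrist","light_switch_tip")[:2]: print(r["pixel"],r["confidence"],at("wrist",r["pixel"],.071))
for r in robot.look_for("wrist","light_switch")[:2]: print(r)
E
```

```text
3.1 j [-0.239  0.053  1.408 -0.001  1.682  1.332] p [ 0.53  -0.071  0.256] r [3.141 0.001 0.   ] w 7.254988412863468e-05 F [ 0.262 -0.578  0.013] g 0.0
[173.9, 32.9] 0.56 [0.674 0.021 0.071]
{'bbox': [157.8, 10.7, 191.2, 50.5], 'confidence': 0.57}
```

View pics/w1.png

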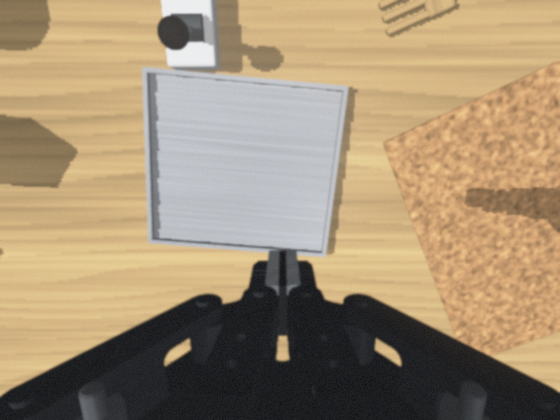

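```bash
python3 - <<'E'
from h import *
np.set_printoptions(precision=3,suppress=True)
print("knob",at("wrist",(174,32),.071),"pivot",at("wrist",(200,28),.025))
for p in [(165,64),(215,67),(212,3)]: print("block",at("wrist",p,.025))
for p in [(144,69),(348,87),(327,254),(150,241)]: print("tray",at("wrist",p,.012))
print("mat corner",at("wrist",(384,143),.005))
E
python3 - <<'E'
import cv2
a=cv2.imread("pics/top0.png");b=cv2.imread("pics/scene0.png")
c=lambda i,x,y,w=60:cv2.resize(i[y-w//2:y+w//2,x-w//2:x+w//2],(380,290),interpolation=3)
import numpy as np
cv2.imwrite("pics/c1.png",np.vstack([np.hstack([c(a,271,184),c(b,290,250)]),np.hstack([c(a,140,240,100),c(b,365,165,100)])]))
E
```

```text
knob [0.674 0.021 0.071] pivot [0.689 0.009 0.025]
block [0.657 0.047 0.025]
block [ 0.654 -0.004  0.025]
block [ 0.711 -0.004  0.025]
tray [0.654 0.074 0.012]
tray [ 0.636 -0.143  0.012]
tray [ 0.441 -0.128  0.012]
tray [0.459 0.091 0.012]
mat corner [ 0.576 -0.19   0.005]
```

View pics/c1.png

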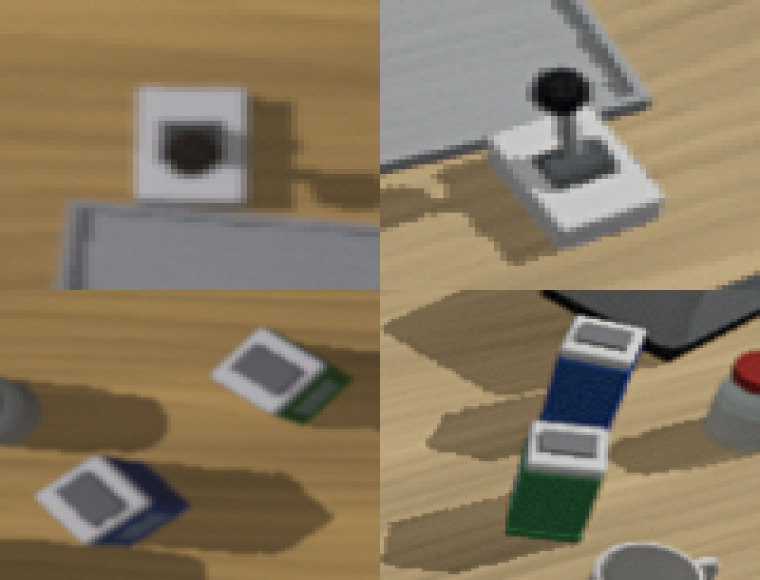

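Switch block centre is near (0.690, 0.021), with the knob leaning towards -x, so I push along +x.

Emit:
play_rows --plan '[{"xyz": [0.8, -0.9, 0.9], "rotation": [0, 0, 0], "jaw": 1}, {"xyz": [0.8, -0.9, 0.9], "rotation": [0, 0, 0], "jaw": 1}, {"xyz": [0.8, -0.9, 0.9], "rotation": [0, 0, 0], "jaw": 1}]'

```text
time: 3.62
eef_pos: [0.6093, 0.0205, 0.1631]
tool_rot: [-3.141, 0.004, -0.0]
ft_force: [-0.1, -1.0, -0.5]
grip_width: -0.0002
gripper_force: 0.0
```

Emit:
play_rows --plan '[{"xyz": [0, 0, 0.95], "rotation": [0, 0, 0], "jaw": 1}, {"xyz": [0, 0, 0.95], "rotation": [0, 0, 0], "jaw": 1}, {"xyz": [0, 0, 0.95], "rotation": [0, 0, 0], "jaw": 1}, {"xyz": [0, 0, 0.95], "rotation": [0, 0, 0], "jaw": 1}]'

```text
time: 4.12
eef_pos: [0.6109, 0.0191, 0.0735]
tool_rot: [3.141, -0.003, -0.001]
ft_force: [0.8, -0.7, 0.7]
grip_width: 0.0001
gripper_force: 0.0
```

Emit:
play_rows --plan '[{"xyz": [0.2, 0, 0], "rotation": [0, 0, 0], "jaw": 1}, {"xyz": [0.35, 0, 0], "rotation": [0, 0, 0], "jaw": 1}, {"xyz": [0.5, 0, 0], "rotation": [0, 0, 0], "jaw": 1}, {"xyz": [0.65, 0, 0], "rotation": [0, 0, 0], "jaw": 1}, {"xyz": [0.75, 0, 0], "rotation": [0, 0, 0], "jaw": 1}, {"xyz": [0.82, 0, 0], "rotation": [0, 0, 0], "jaw": 1}, {"xyz": [0.82, 0, 0], "rotation": [0, 0, 0], "jaw": 1}]'

```text
time: 5.0
eef_pos: [0.6895, 0.0197, 0.0734]
tool_rot: [3.141, 0.006, -0.0]
ft_force: [-11.1, -0.5, 8.4]
grip_width: -0.0004
gripper_force: 7.0
```

```bash
python3 rec.py
```

```text
5.0 j [-0.053  0.489  1.235 -0.001  1.424  1.518] p [0.689 0.02  0.073] r [ 3.141  0.006 -0.   ] w -0.0004484850618535235 F [-11.115  -0.46    8.399] g 7.019981173798442
```

Emit:
play_rows --plan '[{"xyz": [-0.4, 0, 0], "rotation": [0, 0, 0], "jaw": 1}, {"xyz": [-0.8, 0, 0], "rotation": [0, 0, 0], "jaw": 1}, {"xyz": [-0.95, 0, -0.6], "rotation": [0, 0, 0], "jaw": 0}, {"xyz": [-1, 0, -1], "rotation": [0, 0, 0], "jaw": 0}, {"xyz": [-1, 0, -1], "rotation": [0, 0, 0], "jaw": 0}]'

```text
time: 5.62
eef_pos: [0.5944, 0.0198, 0.1782]
tool_rot: [3.141, -0.013, -0.0]
ft_force: [-0.0, 0.6, -0.4]
grip_width: 0.0544
gripper_force: 0.0
```

```bash
python3 rec.py
python3 - <<'E'
from h import *
np.set_printoptions(precision=3,suppress=True)
a=snap("wrist","w2.png");b=snap("scene","s2.png")
cv2.imwrite("pics/c2.png",np.hstack([cv2.resize(b[200:290,230:350],(400,300)),cv2.resize(a,(400,300))]))
for r in robot.tip_of("scene","light_switch_tip")[:1]: print(r["pixel"],r["confidence"])
print(proj("scene",np.array([.716,.02,.07])),proj("scene",np.array([.664,.02,.07])))
print(open('fk.jsonl').read()[:0])
E
```

```text
5.62 j [-0.062  0.205  1.393 -0.     1.531  1.509] p [0.594 0.02  0.178] r [ 3.141 -0.013 -0.   ] w 0.05444727449584467 F [-0.028  0.568 -0.441] g 0.0
[295.5, 253.8] 0.62
[295.316 253.239] [285.991 238.11 ]
```

View pics/c2.png

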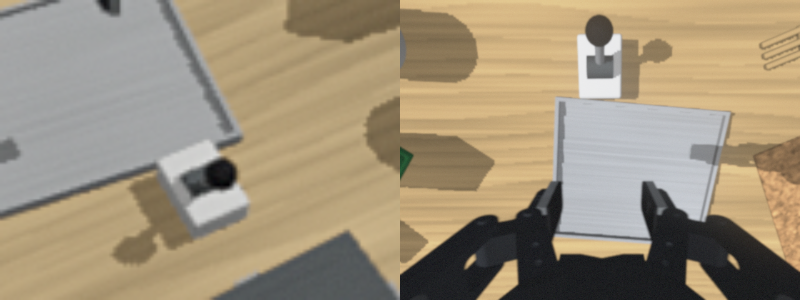

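The switch is on: knob at (295.5, 253.8) in the scene image, predicted (295, 253). Next I fit the arm's kinematics so I can plan sideways grasps, and measure the boxes.

```bash
cat > kin.py <<'E'
import json
from h import *
from scipy.optimize import least_squares
Rz=lambda a:Ro.from_euler('z',a).as_matrix(); Ry=lambda a:Ro.from_euler('y',a).as_matrix()
def fk(q,p):
    d1,a1,L1,L2,e,lt=p
    R=Rz(q[0]);x=R@[a1,0,d1]
    R=R@Ry(q[1]);x=x+R@[0,0,L1]
    R=R@Ry(q[2]);x=x+R@[e,0,L2]
    R=R@Rz(q[3])@Ry(q[4])@Rz(S6*q[5]+T6)
    return x+R@[0,0,lt],R
S6,T6=1,-np.pi/2
LIM=np.array([[-3.1,3.1],[-.76,2.03],[.27,2.55],[-1.08,4.22],[.17,2.65],[-2.57,2.57]])
D=[json.loads(l) for l in open("fk.jsonl")]+[[[-1.341,.087,1.371,0,1.684,-.103],[.18,-.52,.256],[-3.1416,0,.333]]]
def fit():
    f=lambda p:np.concatenate([fk(d[0],p)[0]-d[1] for d in D]+[.001*(p-[.3,0,.3,.5,0,.25])])
    return least_squares(f,[.3,0,.3,.5,0,.25])
E
python3 - <<'E'
from kin import *
np.set_printoptions(precision=4,suppress=True)
s=fit();print(s.x,np.abs(s.fun).max())
for d in D:
    x,R=fk(d[0],s.x);print(x-d[1],(Ro.from_matrix(R).inv()*Ro.from_euler('xyz',d[2])).as_rotvec())
for c in("top","scene"):
    robot.get_image(c)
    for q in("blue_drink_mid","green_drink_mid","orange_drink_mid"):
        for r in robot.tip_of(c,q)[:2]: print(c,q,r["pixel"],round(r["confidence"],2),at(c,r["pixel"],.058))
E
```

```text
[-2.2734 -0.0474  0.1105  0.626  -0.3635 -1.9894] 0.05606780045997964
[-0.056  -0.009   0.0015] [-0.     -0.      3.1416]
[-0.0026 -0.0548  0.0005] [0.     0.     3.1416]
[ 0.001  -0.0546  0.0039] [-0.      0.      3.1416]
[-0.0105 -0.0557 -0.0077] [-0.      0.      3.1416]
[-0.0561 -0.0098  0.0018] [ 0.0001 -0.0006  3.1414]
top blue_drink_mid [116.3, 261.9] 0.68 [0.4516 0.4423 0.058 ]
top green_drink_mid [162.8, 222.7] 0.77 [0.563  0.3196 0.058 ]
scene blue_drink_mid [369.3, 144.7] 0.66 [0.45   0.4303 0.058 ]
scene green_drink_mid [361.6, 179.5] 0.82 [0.5665 0.323  0.058 ]
scene green_drink_mid [358.3, 192.5] 0.48 [0.6053 0.2858 0.058 ]
```

Emit:
play_rows --plan '[{"xyz": [-0.5, 0.5, -1], "rotation": [0, 0, 0], "jaw": 0}, {"xyz": [-0.5, 0.5, -1], "rotation": [0, 0, 0], "jaw": 0}]'

```text
time: 6.42
eef_pos: [0.541, -0.0303, 0.2714]
tool_rot: [-3.142, 0.002, 0.001]
ft_force: [0.6, -0.9, 1.1]
grip_width: 0.0854
gripper_force: 0.0
```

Emit:
play_rows --plan '[{"xyz": [0, 0, -1], "rotation": [0, 0, 0], "jaw": 0}, {"xyz": [0, 0, -1], "rotation": [0, 0, 0], "jaw": 0}, {"xyz": [0, 0, -1], "rotation": [0.12, 0, 0], "jaw": 0}, {"xyz": [0, 0, -1], "rotation": [0.24, 0, 0], "jaw": 0}, {"xyz": [0, 0, -1], "rotation": [0.36, 0, 0], "jaw": 0}, {"xyz": [0, 0, -1], "rotation": [0.48, 0, 0], "jaw": 0}, {"xyz": [0, 0, -1], "rotation": [0.5, 0, 0], "jaw": 0}]'

```text
time: 7.3
eef_pos: [0.5418, -0.0318, 0.3686]
tool_rot: [-2.354, 0.005, -0.004]
ft_force: [0.5, -0.8, 0.4]
grip_width: 0.0855
gripper_force: 0.0
```

```bash
python3 rec.py
```

```text
7.3 j [-0.519  0.184  1.215  0.769  2.057  1.321] p [ 0.542 -0.032  0.369] r [-2.354  0.005 -0.004] w 0.08549343535263138 F [ 0.506 -0.821  0.362] g 0.0
```

Emit:
play_rows --plan '[{"xyz": [0, 0, 0], "rotation": [0.12, 0, 0], "jaw": 0}, {"xyz": [0, 0, 0], "rotation": [0.24, 0, 0], "jaw": 0}, {"xyz": [0, 0, 0], "rotation": [0.36, 0, 0], "jaw": 0}, {"xyz": [0, 0, 0], "rotation": [0.48, 0, 0], "jaw": 0}, {"xyz": [0, 0, 0], "rotation": [0.5, 0, 0], "jaw": 0}, {"xyz": [0, 0, 0], "rotation": [0.5, 0, 0], "jaw": 0}]'

```text
time: 8.05
eef_pos: [0.5419, -0.0291, 0.3717]
tool_rot: [-1.574, -0.001, 0.001]
ft_force: [-0.1, 0.5, 0.2]
grip_width: 0.0856
gripper_force: 0.0
```

```bash
python3 rec.py
```

```text
8.05 j [-0.634  0.37   1.403  1.42   2.191  1.319] p [ 0.542 -0.029  0.372] r [-1.574 -0.001  0.001] w 0.0855894811067351 F [-0.052  0.45   0.222] g 0.0
```

```bash
python3 - <<'E'
s=open("kin.py").read()
s=s.replace("d1,a1,L1,L2,e,lt=p","d1,a1,L1,L2,e,lt,b,ty=p").replace("x=R@[a1,0,d1]","x=R@[a1,b,d1]").replace("x+R@[0,0,lt]","x+R@[0,0,lt]+w").replace("R=R@Rz(q[3])@Ry(q[4])@Rz","W=R@Rz(q[3]);w=W@[0,ty,0];R=W@Ry(q[4])@Rz")
s=s.replace("-np.pi/2","np.pi/2").replace("0,.25]","0,.25,.03,.03]")
open("kin.py","w").write(s+'''
def ik(x,R,q0,p):
    f=lambda q:np.r_[(fk(q,p)[0]-x)*5,(Ro.from_matrix(fk(q,p)[1].T@R)).as_rotvec(),1e-4*(q-q0)]
    r=least_squares(f,np.clip(q0,LIM[:,0]+1e-6,LIM[:,1]-1e-6),bounds=(LIM[:,0],LIM[:,1]));return r.x,np.abs(r.fun).max()
''')
E
python3 - <<'E'
from kin import *
np.set_printoptions(precision=3,suppress=True)
s=fit();print(s.x,np.abs(s.fun).max())
for d in D:
    x,R=fk(d[0],s.x);print(x-d[1],(Ro.from_matrix(R).inv()*Ro.from_euler('xyz',d[2])).as_rotvec())
q=np.array(D[-2][0])
for a in range(90,181,15):
    q,e=ik(np.array([.543,-.03,.37]),Ro.from_euler('x',np.pi+np.radians(a)).as_matrix(),q,s.x);print(a,q,e)
E
```

```text
[0.153 0.    0.449 0.5   0.101 0.3   0.057 0.   ] 0.0003120941197022331
[ 0. -0. -0.] [-0.  0. -0.]
[ 0.  0. -0.] [ 0. -0. -0.]
[-0.  0. -0.] [0. 0. 0.]
[ 0.  0. -0.] [ 0.  0. -0.]
[ 0. -0. -0.] [ 0.  0. -0.]
[ 0. -0.  0.] [ 0.  0. -0.]
[-0.  0.  0.] [-0. -0. -0.]
90 [-0.635  0.374  1.402  1.422  2.19   1.317] 4.3556294385507235e-07
105 [-0.622  0.443  1.478  1.635  2.236  1.328] 2.1325234750831922e-05
120 [-0.582  0.511  1.551  1.862  2.286  1.35 ] 2.270875001899162e-05
135 [-0.515  0.573  1.617  2.117  2.337  1.394] 2.547659998397891e-05
150 [-0.419  0.623  1.673  2.414  2.384  1.472] 2.9761153872740567e-05
165 [-0.298  0.656  1.713  2.762  2.411  1.59 ] 3.476908933996108e-05
180 [-0.159  0.664  1.734  3.142  2.398  1.73 ] 3.7965953827898426e-05
```

Emit:
play_rows --plan '[{"xyz": [-0.2, 0, 0.4], "rotation": [-0.12, 0, 0], "jaw": 0}, {"xyz": [-0.4, 0, 0.8], "rotation": [-0.24, 0, 0], "jaw": 0}, {"xyz": [-0.5, 0, 1], "rotation": [-0.36, 0, 0], "jaw": 0}, {"xyz": [-0.5, 0, 1], "rotation": [-0.48, 0, 0], "jaw": 0}, {"xyz": [-0.5, 0, 1], "rotation": [-0.5, 0, 0], "jaw": 0}]'

```text
time: 8.68
eef_pos: [0.4915, 0.0717, 0.3772]
tool_rot: [-2.363, -0.013, 0.003]
ft_force: [-0.5, 0.1, -0.1]
grip_width: 0.0854
gripper_force: 0.0
```

Emit:
play_rows --plan '[{"xyz": [0, 0, 0], "rotation": [-0.12, 0, 0], "jaw": 0}, {"xyz": [0, 0, 0], "rotation": [-0.24, 0, 0], "jaw": 0}, {"xyz": [0, 0, 0], "rotation": [-0.36, 0, 0], "jaw": 0}, {"xyz": [0, 0, 0], "rotation": [-0.48, 0, 0], "jaw": 0}, {"xyz": [0, 0, 0], "rotation": [-0.5, 0, 0], "jaw": 0}]'

```text
time: 9.3
eef_pos: [0.4918, 0.0718, 0.3716]
tool_rot: [-3.141, -0.0, 0.004]
ft_force: [0.3, 0.6, 0.7]
grip_width: 0.0856
gripper_force: 0.0
```

Emit:
play_rows --plan '[{"xyz": [-0.3, -1, 0.2], "rotation": [0, 0, 0], "jaw": 0}, {"xyz": [-0.3, -1, 0.2], "rotation": [0, 0, 0], "jaw": 0}]'

```text
time: 9.55
eef_pos: [0.4613, 0.1708, 0.3498]
tool_rot: [-3.14, 0.003, -0.002]
ft_force: [0.2, 0.4, 0.1]
grip_width: 0.0852
gripper_force: 0.0
```

Emit:
play_rows --plan '[{"xyz": [-0.3, -1, 0.2], "rotation": [0, 0, 0], "jaw": 0}, {"xyz": [-0.3, -1, 0.2], "rotation": [0, 0, 0], "jaw": 0}]'

```text
time: 9.8
eef_pos: [0.4312, 0.2711, 0.3296]
tool_rot: [-3.14, 0.004, -0.001]
ft_force: [0.6, -0.0, -0.2]
grip_width: 0.0851
gripper_force: 0.0
```

Emit:
play_rows --plan '[{"xyz": [-0.3, -1, 0.2], "rotation": [0, 0, 0], "jaw": 0}, {"xyz": [-0.3, -1, 0.2], "rotation": [0, 0, 0], "jaw": 0}, {"xyz": [-0.3, -1, 0.2], "rotation": [0, 0, 0], "jaw": 0}, {"xyz": [-0.3, -1, 0.2], "rotation": [0, 0, 0], "jaw": 0}]'

```text
time: 10.3
eef_pos: [0.4025, 0.3691, 0.3106]
tool_rot: [3.141, 0.002, -0.002]
ft_force: [0.3, -0.1, -1.2]
grip_width: 0.085
gripper_force: 0.0
```

```bash
python3 rec.py
python3 - <<'E'
from h import *
np.set_printoptions(precision=3,suppress=True)
snap("wrist","w3.png")
for q in("blue_drink_mid","green_drink_mid"):
    for r in robot.tip_of("wrist",q)[:2]: print(q,r["pixel"],r["confidence"],at("wrist",r["pixel"],.058))
E
```

```text
10.3 j [0.638 0.076 1.277 0.001 1.791 2.211] p [0.402 0.369 0.311] r [ 3.141  0.002 -0.002] w 0.08503020096596363 F [ 0.269 -0.053 -1.228] g 0.0
```

View pics/w3.png

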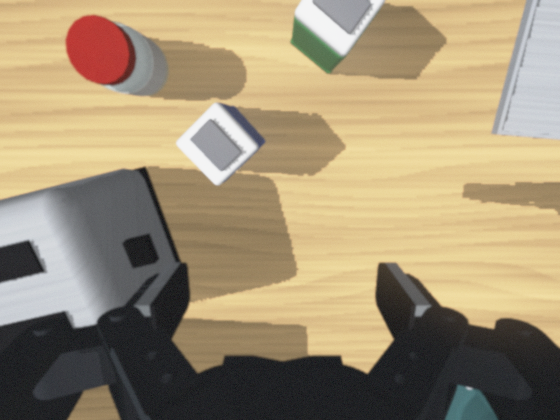

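```bash
cat > lid.py <<'E'
from h import *
from scipy.optimize import least_squares
def lid(name,corners,z=.113):
    P=np.array([at(name,c,z)[:2] for c in corners])
    c=P.mean(0);r=np.ptp(P,0)
    (cx,cy),wh,a=cv2.minAreaRect((P*1000).astype(np.float32))
    return c,np.array([cx,cy])/1000,wh,a
E
python3 - <<'E'
from lid import *
print(lid("wrist",[(219,103),(264,141),(217,185),(177,143)]))
im=cv2.imread("pics/w3.png")
m=((im.min(2)>120)&(np.ptp(im.astype(int),axis=2)<45)).astype(np.uint8);m[:95]=0;m[190:]=0;m[:,:170]=0;m[:,270:]=0
m=cv2.morphologyEx(m,cv2.MORPH_OPEN,np.ones((3,3)))
c=max(cv2.findContours(m,0,2)[0],key=cv2.contourArea)
print(cv2.contourArea(c),lid("wrist",[p[0] for p in cv2.convexHull(c)]))
E
```

```text
(array([0.45269194, 0.43058829]), array([0.45406647, 0.42898816]), (56.094879150390625, 65.8646469116211), 41.13245391845703)
3763.5 (array([0.44383045, 0.43353807]), array([0.45106766, 0.43285083]), (61.68782043457031, 61.60582733154297), 41.11270523071289)
```

Run:
```python
from h import *
np.set_printoptions(precision=3,suppress=True)
for z in(.0,.1,.19):
    print(z,[at("wrist",p,z)[:2] for p in[(148,170),(180,262)]])
print("green lid",[at("wrist",p,.113)[:2] for p in[(352,51),(384,5),(293,15)]])
t=cv2.imread("pics/top0.png")
print([at("top",p,.19)[:2] for p in[(80,278),(91,330)]])
print("mat",[at("top",p,.005)[:2] for p in[(343,225),(403,199),(452,300),(396,330)]])
```

```text
0.0 [array([0.41 , 0.553]), array([0.273, 0.522])]
0.1 [array([0.425, 0.51 ]), array([0.319, 0.486])]
0.19 [array([0.438, 0.471]), array([0.361, 0.454])]
green lid [array([0.535, 0.304]), array([0.572, 0.278]), array([0.564, 0.358])]
[array([0.406, 0.49 ]), array([0.28 , 0.455])]
mat [array([ 0.574, -0.191]), array([ 0.654, -0.369]), array([ 0.362, -0.507]), array([ 0.277, -0.343])]
```

Run:
```python
from h import *
np.set_printoptions(precision=3,suppress=True)
for p in[(391,137),(360,121)]: print([at("scene",p,z)[:2] for z in (0,.02)])
from kin import *
p=fit().x;q=np.array(robot.get_obs()["joints"])
print(ik(np.array([.452,.431,.08]),Ro.from_euler('xyz',[np.pi,0,.72]).as_matrix(),q,p))
```

```text
[array([0.401, 0.568]), array([0.418, 0.551])]
[array([0.284, 0.516]), array([0.303, 0.5  ])]
(array([ 0.671,  0.343,  1.422, -0.   ,  1.376,  1.522]), np.float64(6.895066440397077e-05))
```

Emit:
play_rows --plan '[{"xyz": [0.25, -0.3, 0.3], "rotation": [0, 0, -0.12], "jaw": 0}, {"xyz": [0.5, -0.62, 0.6], "rotation": [0, 0, -0.24], "jaw": 0}, {"xyz": [0.5, -0.62, 0.6], "rotation": [0, 0, -0.36], "jaw": 0}, {"xyz": [0.5, -0.62, 0.6], "rotation": [0, 0, -0.458], "jaw": 0}, {"xyz": [0.5, -0.62, 0.6], "rotation": [0, 0, -0.458], "jaw": 0}, {"xyz": [0.5, -0.62, 0.6], "rotation": [0, 0, -0.458], "jaw": 0}]'

```text
time: 11.2
eef_pos: [0.4523, 0.4315, 0.2518]
tool_rot: [-3.142, -0.001, 0.716]
ft_force: [0.2, -0.5, -0.7]
grip_width: 0.0855
gripper_force: 0.0
```

```bash
python3 rec.py
python3 - <<'E'
from h import *
np.set_printoptions(precision=3,suppress=True)
snap("wrist","w4.png")
for r in robot.tip_of("wrist","blue_drink_mid")[:1]: print(r["pixel"],r["confidence"],at("wrist",r["pixel"],.058))
E
```

```text
11.2 j [0.671 0.256 1.185 0.    1.699 1.526] p [0.452 0.432 0.252] r [-3.142 -0.001  0.716] w 0.08545198118974304 F [ 0.239 -0.472 -0.685] g 0.0
```

View pics/w4.png

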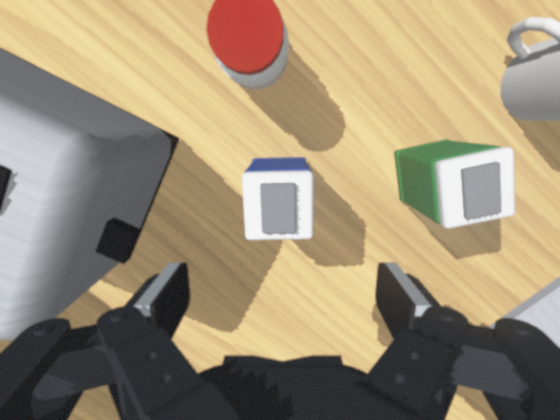

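Run:
```python
from lid import *
np.set_printoptions(precision=4,suppress=True)
print(lid("wrist",[(244,173),(311,170),(313,238),(246,240)]))
print("green",lid("wrist",[(435,165),(511,148),(514,215),(444,226)]))
```

```text
(array([0.4514, 0.4343]), array([0.4514, 0.4345]), (59.55238342285156, 58.59079360961914), 42.85633850097656)
green (array([0.5702, 0.3198]), array([0.5693, 0.3194]), (57.648094177246094, 61.09996795654297), 53.9530143737793)
```

Emit:
play_rows --plan '[{"xyz": [0.01, -0.03, 0.5], "rotation": [0, 0, -0.02], "jaw": 0}, {"xyz": [0.01, -0.03, 0.85], "rotation": [0, 0, -0.02], "jaw": 0}, {"xyz": [0.01, -0.03, 0.85], "rotation": [0, 0, -0.02], "jaw": 0}]'

```text
time: 11.68
eef_pos: [0.4489, 0.4336, 0.1623]
tool_rot: [-3.141, 0.008, 0.75]
ft_force: [-0.9, 0.3, -1.0]
grip_width: 0.0852
gripper_force: 0.0
```

Emit:
play_rows --plan '[{"xyz": [0, 0, 0.4], "rotation": [0, 0, 0], "jaw": 0}, {"xyz": [0, 0, 0.7], "rotation": [0, 0, 0], "jaw": 0}, {"xyz": [0, 0, 0.86], "rotation": [0, 0, 0], "jaw": 0}, {"xyz": [0, 0, 0.86], "rotation": [0, 0, 0], "jaw": 0}]'

```text
time: 12.18
eef_pos: [0.4507, 0.435, 0.0805]
tool_rot: [3.142, 0.0, 0.75]
ft_force: [0.2, -0.8, -0.3]
grip_width: 0.0852
gripper_force: 0.0
```

Emit:
play_rows --plan '[{"xyz": [0, 0, 0], "rotation": [0, 0, 0], "jaw": 1}, {"xyz": [0, 0, 0], "rotation": [0, 0, 0], "jaw": 1}, {"xyz": [0, 0, 0], "rotation": [0, 0, 0], "jaw": 1}, {"xyz": [0, 0, 0], "rotation": [0, 0, 0], "jaw": 1}, {"xyz": [0, 0, 0], "rotation": [0, 0, 0], "jaw": 1}]'

```text
time: 12.8
eef_pos: [0.452, 0.436, 0.0829]
tool_rot: [3.141, -0.005, 0.751]
ft_force: [1.1, 0.6, 6.3]
grip_width: 0.0613
gripper_force: 65.8
```

Emit:
play_rows --plan '[{"xyz": [0, 0, -0.2], "rotation": [0, 0, 0], "jaw": 1}, {"xyz": [0, 0, -0.6], "rotation": [0, 0, 0], "jaw": 1}, {"xyz": [0, 0, -1], "rotation": [0, 0, 0], "jaw": 1}]'

```text
time: 13.18
eef_pos: [0.4499, 0.4345, 0.1807]
tool_rot: [-3.141, 0.003, 0.751]
ft_force: [0.1, 0.9, -3.0]
grip_width: 0.0613
gripper_force: 65.0
```

Emit:
play_rows --plan '[{"xyz": [0, 0, -0.4], "rotation": [0, 0, 0.11], "jaw": 1}, {"xyz": [0, 0, -0.8], "rotation": [0, 0, 0.22], "jaw": 1}, {"xyz": [0, 0, -1], "rotation": [0, 0, 0.33], "jaw": 1}, {"xyz": [0, 0, -1], "rotation": [0, 0, 0.44], "jaw": 1}, {"xyz": [0, 0, -1], "rotation": [0, 0, 0.478], "jaw": 1}, {"xyz": [0, 0, -1], "rotation": [0, 0, 0.478], "jaw": 1}]'

```text
time: 13.92
eef_pos: [0.4502, 0.4348, 0.2801]
tool_rot: [3.141, 0.001, 0.001]
ft_force: [-0.8, 0.3, -3.5]
grip_width: 0.0614
gripper_force: 64.9
```

Emit:
play_rows --plan '[{"xyz": [0.1, 0.46, -0.15], "rotation": [0, 0, 0], "jaw": 1}, {"xyz": [0.19, 0.93, -0.3], "rotation": [0, 0, 0], "jaw": 1}]'

```text
time: 14.18
eef_pos: [0.4693, 0.3411, 0.3098]
tool_rot: [3.14, 0.002, 0.003]
ft_force: [0.8, -0.9, -1.8]
grip_width: 0.0616
gripper_force: 65.7
```

Emit:
play_rows --plan '[{"xyz": [0.1, 0.46, -0.15], "rotation": [0, 0, 0], "jaw": 1}, {"xyz": [0.19, 0.93, -0.3], "rotation": [0, 0, 0], "jaw": 1}]'

```text
time: 14.42
eef_pos: [0.4884, 0.2475, 0.3407]
tool_rot: [3.141, 0.001, 0.001]
ft_force: [0.9, 0.5, -2.7]
grip_width: 0.0612
gripper_force: 65.7
```

Emit:
play_rows --plan '[{"xyz": [0.1, 0.46, -0.15], "rotation": [0, 0, 0], "jaw": 1}, {"xyz": [0.19, 0.93, -0.3], "rotation": [0, 0, 0], "jaw": 1}]'

```text
time: 14.68
eef_pos: [0.5073, 0.1545, 0.3708]
tool_rot: [3.141, 0.001, 0.001]
ft_force: [0.0, -0.1, -2.2]
grip_width: 0.0613
gripper_force: 65.7
```

Emit:
play_rows --plan '[{"xyz": [0.1, 0.46, -0.15], "rotation": [0, 0, 0], "jaw": 1}, {"xyz": [0.19, 0.93, -0.3], "rotation": [0, 0, 0], "jaw": 1}]'

```text
time: 14.92
eef_pos: [0.5263, 0.0616, 0.4008]
tool_rot: [-3.142, 0.0, 0.001]
ft_force: [0.3, 0.3, -3.1]
grip_width: 0.0611
gripper_force: 65.7
```

Emit:
play_rows --plan '[{"xyz": [0.1, 0.46, -0.15], "rotation": [0, 0, 0], "jaw": 1}, {"xyz": [0.19, 0.93, -0.3], "rotation": [0, 0, 0], "jaw": 1}, {"xyz": [0.19, 0.93, -0.3], "rotation": [0, 0, 0], "jaw": 1}, {"xyz": [0.19, 0.93, -0.3], "rotation": [0, 0, 0], "jaw": 1}]'

```text
time: 15.42
eef_pos: [0.5453, -0.0298, 0.43]
tool_rot: [-3.141, 0.001, 0.0]
ft_force: [0.3, 0.1, -2.9]
grip_width: 0.0614
gripper_force: 66.1
```

```bash
python3 rec.py
python3 - <<'E'
from kin import *
np.set_printoptions(precision=3,suppress=True)
snap("wrist","w5.png")
p=fit().x;q=np.array(robot.get_obs()["joints"]);x=np.array(robot.get_obs()["eef_pos"])
for a in range(0,181,30):
    q,e=ik(x,Ro.from_euler('x',np.pi+np.radians(a)).as_matrix(),q,p);print(a,q,e)
E
```

```text
15.43 j [-0.159  0.113  0.999  0.001  2.031  1.412] p [ 0.545 -0.03   0.43 ] r [-3.141  0.001  0.   ] w 0.06136212074408863 F [ 0.252  0.051 -2.943] g 66.11366271972656
0 [-0.157  0.112  1.     0.     2.029  1.413] 1.2171320438763012e-07
30 [-0.416  0.156  1.031  0.561  2.107  1.41 ] 5.610633045537055e-05
60 [-0.579  0.235  1.155  1.059  2.16   1.433] 4.9818833575359633e-05
90 [-0.632  0.332  1.333  1.502  2.2    1.454] 4.4280279822968585e-05
120 [-0.579  0.433  1.521  1.947  2.248  1.481] 4.454266696926299e-05
150 [-0.416  0.519  1.672  2.48   2.302  1.564] 5.328452671893354e-05
180 [-0.157  0.548  1.743  3.142  2.292  1.728] 6.612662638780531e-05
```

View pics/w5.png

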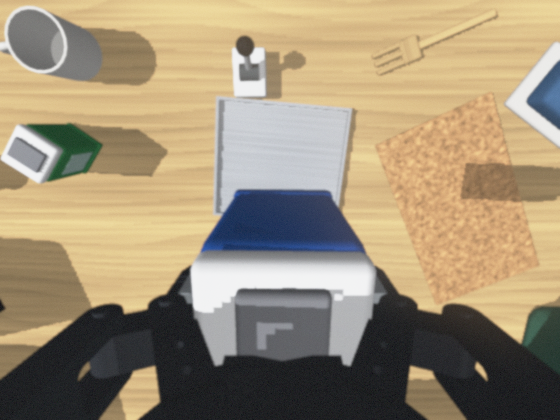

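Emit:
play_rows --plan '[{"xyz": [0, 0, 0], "rotation": [0.1, 0, 0], "jaw": 1}, {"xyz": [0, 0, 0], "rotation": [0.2, 0, 0], "jaw": 1}, {"xyz": [0, 0, 0], "rotation": [0.3, 0, 0], "jaw": 1}, {"xyz": [0, 0, 0], "rotation": [0.4, 0, 0], "jaw": 1}, {"xyz": [0, 0, 0], "rotation": [0.5, 0, 0], "jaw": 1}, {"xyz": [0, 0, 0], "rotation": [0.5, 0, 0], "jaw": 1}, {"xyz": [0, 0, 0], "rotation": [0.5, 0, 0], "jaw": 1}, {"xyz": [0, 0, 0], "rotation": [0.5, 0, 0], "jaw": 1}]'

```text
time: 16.48
eef_pos: [0.5454, -0.0286, 0.4318]
tool_rot: [-2.359, -0.003, 0.002]
ft_force: [0.6, 0.6, -2.7]
grip_width: 0.0613
gripper_force: 66.7
```

Emit:
play_rows --plan '[{"xyz": [0, 0, 0], "rotation": [0, 0, 0], "jaw": 1}, {"xyz": [0, 0, 0], "rotation": [0, 0, 0], "jaw": 1}, {"xyz": [0, 0, 0], "rotation": [0, 0, 0], "jaw": 1}, {"xyz": [0, 0, 0], "rotation": [0, 0, 0], "jaw": 1}, {"xyz": [0, 0, 0], "rotation": [0, 0, 0], "jaw": 1}, {"xyz": [0, 0, 0], "rotation": [0, 0, 0], "jaw": 1}, {"xyz": [0, 0, 0], "rotation": [0, 0, 0], "jaw": 1}, {"xyz": [0, 0, 0], "rotation": [0, 0, 0], "jaw": 1}]'

```text
time: 17.48
eef_pos: [0.5455, -0.03, 0.4303]
tool_rot: [-2.356, 0.0, -0.0]
ft_force: [-0.2, 0.5, -4.2]
grip_width: 0.0614
gripper_force: 66.7
```

```bash
python3 rec.py; python3 -c "
from h import *
snap('scene','s6.png')"
```

```text
17.48 j [-0.512  0.194  1.081  0.819  2.138  1.421] p [ 0.546 -0.03   0.43 ] r [-2.356  0.    -0.   ] w 0.06142076145867887 F [-0.194  0.498 -4.16 ] g 66.66491031646729
```

View pics/s6.png

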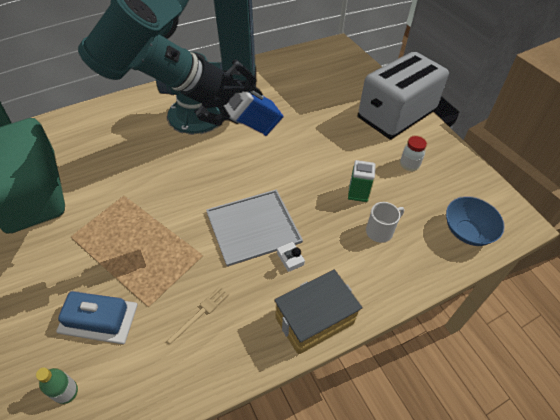

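Emit:
play_rows --plan '[{"xyz": [0, 0, 0], "rotation": [0, 0, 0], "jaw": 1}, {"xyz": [0, 0, 0], "rotation": [0, 0, 0], "jaw": 1}, {"xyz": [0, 0, 0], "rotation": [0, 0, 0], "jaw": 1}, {"xyz": [0, 0, 0], "rotation": [0, 0, 0], "jaw": 1}, {"xyz": [0, 0, 0], "rotation": [0, 0, 0], "jaw": 1}, {"xyz": [0, 0, 0], "rotation": [0, 0, 0], "jaw": 1}, {"xyz": [0, 0, 0], "rotation": [0, 0, 0], "jaw": 1}, {"xyz": [0, 0, 0], "rotation": [0, 0, 0], "jaw": 1}]'

```text
time: 18.52
eef_pos: [0.5456, -0.03, 0.4303]
tool_rot: [-2.356, 0.0, -0.0]
ft_force: [-0.1, -0.4, -3.0]
grip_width: 0.061
gripper_force: 66.7
```

The blue box at (260,110) is tipped 45° over the tray and held firmly. Now level, then upside down.

Emit:
play_rows --plan '[{"xyz": [0, 0, 0], "rotation": [-0.1, 0, 0], "jaw": 1}, {"xyz": [0, 0, 0], "rotation": [-0.2, 0, 0], "jaw": 1}, {"xyz": [0, 0, 0], "rotation": [-0.3, 0, 0], "jaw": 1}, {"xyz": [0, 0, 0], "rotation": [-0.4, 0, 0], "jaw": 1}, {"xyz": [0, 0, 0], "rotation": [-0.5, 0, 0], "jaw": 1}, {"xyz": [0, 0, 0], "rotation": [-0.5, 0, 0], "jaw": 1}, {"xyz": [0, 0, 0], "rotation": [-0.5, 0, 0], "jaw": 1}, {"xyz": [0, 0, 0], "rotation": [-0.5, 0, 0], "jaw": 1}]'

```text
time: 19.52
eef_pos: [0.5456, -0.031, 0.4296]
tool_rot: [-3.14, 0.001, -0.002]
ft_force: [0.4, 0.6, -3.3]
grip_width: 0.0616
gripper_force: 66.8
```

Emit:
play_rows --plan '[{"xyz": [0, 0, 0], "rotation": [0, 0, 0], "jaw": 1}, {"xyz": [0, 0, 0], "rotation": [0.11, 0, 0], "jaw": 1}, {"xyz": [0, 0, 0], "rotation": [0.22, 0, 0], "jaw": 1}, {"xyz": [0, 0, 0], "rotation": [0.33, 0, 0], "jaw": 1}, {"xyz": [0, 0, 0], "rotation": [0.44, 0, 0], "jaw": 1}, {"xyz": [0, 0, 0], "rotation": [0.55, 0, 0], "jaw": 1}, {"xyz": [0, 0, 0], "rotation": [0.66, 0, 0], "jaw": 1}, {"xyz": [0, 0, 0], "rotation": [0.7, 0, 0], "jaw": 1}]'

```text
time: 20.52
eef_pos: [0.5458, -0.0324, 0.4277]
tool_rot: [-2.038, 0.005, -0.005]
ft_force: [0.6, 0.3, -2.8]
grip_width: 0.0613
gripper_force: 67.2
```

Emit:
play_rows --plan '[{"xyz": [0, 0, 0], "rotation": [0.11, 0, 0], "jaw": 1}, {"xyz": [0, 0, 0], "rotation": [0.22, 0, 0], "jaw": 1}, {"xyz": [0, 0, 0], "rotation": [0.33, 0, 0], "jaw": 1}, {"xyz": [0, 0, 0], "rotation": [0.44, 0, 0], "jaw": 1}, {"xyz": [0, 0, 0], "rotation": [0.55, 0, 0], "jaw": 1}, {"xyz": [0, 0, 0], "rotation": [0.65, 0, 0], "jaw": 1}, {"xyz": [0, 0, 0], "rotation": [0.7, 0, 0], "jaw": 1}]'

```text
time: 21.4
eef_pos: [0.5459, -0.0307, 0.4285]
tool_rot: [-0.939, 0.004, -0.001]
ft_force: [-0.2, -0.3, -3.2]
grip_width: 0.061
gripper_force: 67.4
```

Emit:
play_rows --plan '[{"xyz": [0, 0, 0], "rotation": [0.11, 0, 0], "jaw": 1}, {"xyz": [0, 0, 0], "rotation": [0.22, 0, 0], "jaw": 1}, {"xyz": [0, 0, 0], "rotation": [0.33, 0, 0], "jaw": 1}, {"xyz": [0, 0, 0], "rotation": [0.44, 0, 0], "jaw": 1}, {"xyz": [0, 0, 0], "rotation": [0.55, 0, 0], "jaw": 1}, {"xyz": [0, 0, 0], "rotation": [0.6, 0, 0], "jaw": 1}, {"xyz": [0, 0, 0], "rotation": [0.6, 0, 0], "jaw": 1}, {"xyz": [0, 0, 0], "rotation": [0.6, 0, 0], "jaw": 1}]'

```text
time: 22.4
eef_pos: [0.5456, -0.0308, 0.4305]
tool_rot: [-0.001, -0.001, -0.002]
ft_force: [0.3, 0.8, -2.3]
grip_width: 0.0616
gripper_force: 67.6
```

Emit:
play_rows --plan '[{"xyz": [0, 0, 0], "rotation": [0, 0, 0], "jaw": 1}, {"xyz": [0, 0, 0], "rotation": [0, 0, 0], "jaw": 1}, {"xyz": [0, 0, 0], "rotation": [0, 0, 0], "jaw": 1}, {"xyz": [0, 0, 0], "rotation": [0, 0, 0], "jaw": 1}, {"xyz": [0, 0, 0], "rotation": [0, 0, 0], "jaw": 1}, {"xyz": [0, 0, 0], "rotation": [0, 0, 0], "jaw": 1}, {"xyz": [0, 0, 0], "rotation": [0, 0, 0], "jaw": 1}, {"xyz": [0, 0, 0], "rotation": [0, 0, 0], "jaw": 1}]'

```text
time: 23.4
eef_pos: [0.5455, -0.0299, 0.4303]
tool_rot: [-0.0, -0.0, -0.0]
ft_force: [0.2, -0.6, -3.4]
grip_width: 0.0614
gripper_force: 67.6
```

Emit:
play_rows --plan '[{"xyz": [0, 0, 0], "rotation": [0, 0, 0], "jaw": 1}, {"xyz": [0, 0, 0], "rotation": [0, 0, 0], "jaw": 1}, {"xyz": [0, 0, 0], "rotation": [0, 0, 0], "jaw": 1}, {"xyz": [0, 0, 0], "rotation": [0, 0, 0], "jaw": 1}, {"xyz": [0, 0, 0], "rotation": [0, 0, 0], "jaw": 1}, {"xyz": [0, 0, 0], "rotation": [0, 0, 0], "jaw": 1}, {"xyz": [0, 0, 0], "rotation": [0, 0, 0], "jaw": 1}, {"xyz": [0, 0, 0], "rotation": [0, 0, 0], "jaw": 1}]'

```text
time: 24.4
eef_pos: [0.5456, -0.03, 0.4303]
tool_rot: [-0.0, -0.0, -0.0]
ft_force: [0.7, -0.5, -3.1]
grip_width: 0.0613
gripper_force: 67.6
```

```bash
python3 rec.py
```

```text
24.4 j [-0.159  0.548  1.742  3.141  2.291  1.729] p [ 0.546 -0.03   0.43 ] r [-0. -0. -0.] w 0.06129361105815518 F [ 0.681 -0.525 -3.089] g 67.5825834274292
```

Emit:
play_rows --plan '[{"xyz": [0, 0, 0], "rotation": [0, 0, 0], "jaw": 1}, {"xyz": [0, 0, 0], "rotation": [-0.11, 0, 0], "jaw": 1}, {"xyz": [0, 0, 0], "rotation": [-0.22, 0, 0], "jaw": 1}, {"xyz": [0, 0, 0], "rotation": [-0.33, 0, 0], "jaw": 1}, {"xyz": [0, 0, 0], "rotation": [-0.44, 0, 0], "jaw": 1}, {"xyz": [0, 0, 0], "rotation": [-0.55, 0, 0], "jaw": 1}, {"xyz": [0, 0, 0], "rotation": [-0.66, 0, 0], "jaw": 1}, {"xyz": [0, 0, 0], "rotation": [-0.7, 0, 0], "jaw": 1}]'

```text
time: 25.4
eef_pos: [0.5454, -0.0309, 0.4315]
tool_rot: [-1.107, -0.003, -0.002]
ft_force: [0.1, 0.3, -3.2]
grip_width: 0.0615
gripper_force: 67.5
```

Emit:
play_rows --plan '[{"xyz": [0, 0, 0], "rotation": [-0.11, 0, 0], "jaw": 1}, {"xyz": [0, 0, 0], "rotation": [-0.22, 0, 0], "jaw": 1}, {"xyz": [0, 0, 0], "rotation": [-0.33, 0, 0], "jaw": 1}, {"xyz": [0, 0, 0], "rotation": [-0.44, 0, 0], "jaw": 1}, {"xyz": [0, 0, 0], "rotation": [-0.55, 0, 0], "jaw": 1}, {"xyz": [0, 0, 0], "rotation": [-0.65, 0, 0], "jaw": 1}, {"xyz": [0, 0, 0], "rotation": [-0.7, 0, 0], "jaw": 1}]'

```text
time: 26.28
eef_pos: [0.5453, -0.03, 0.4319]
tool_rot: [-2.206, -0.003, -0.001]
ft_force: [-0.1, 0.6, -2.6]
grip_width: 0.061
gripper_force: 67.1
```

Emit:
play_rows --plan '[{"xyz": [0, 0, 0], "rotation": [-0.11, 0, 0], "jaw": 1}, {"xyz": [0, 0, 0], "rotation": [-0.22, 0, 0], "jaw": 1}, {"xyz": [0, 0, 0], "rotation": [-0.33, 0, 0], "jaw": 1}, {"xyz": [0, 0, 0], "rotation": [-0.44, 0, 0], "jaw": 1}, {"xyz": [0, 0, 0], "rotation": [-0.55, 0, 0], "jaw": 1}, {"xyz": [0, 0, 0], "rotation": [-0.6, 0, 0], "jaw": 1}, {"xyz": [0, 0, 0], "rotation": [-0.6, 0, 0], "jaw": 1}, {"xyz": [0, 0, 0], "rotation": [-0.6, 0, 0], "jaw": 1}]'

```text
time: 27.28
eef_pos: [0.5455, -0.0302, 0.4297]
tool_rot: [-3.141, 0.001, -0.001]
ft_force: [0.4, -0.6, -3.8]
grip_width: 0.0614
gripper_force: 67.0
```

Emit:
play_rows --plan '[{"xyz": [-0.04, 0.49, 0.3], "rotation": [0, 0, 0], "jaw": 1}, {"xyz": [-0.08, 0.98, 0.6], "rotation": [0, 0, 0], "jaw": 1}, {"xyz": [-0.08, 0.98, 0.6], "rotation": [0, 0, 0], "jaw": 1}]'

```text
time: 27.65
eef_pos: [0.536, -0.1319, 0.3653]
tool_rot: [-3.139, 0.009, -0.008]
ft_force: [0.5, 0.3, -2.2]
grip_width: 0.0615
gripper_force: 66.9
```

Emit:
play_rows --plan '[{"xyz": [-0.04, 0.49, 0.3], "rotation": [0, 0, 0], "jaw": 1}, {"xyz": [-0.08, 0.98, 0.6], "rotation": [0, 0, 0], "jaw": 1}, {"xyz": [-0.08, 0.98, 0.6], "rotation": [0, 0, 0], "jaw": 1}]'

```text
time: 28.02
eef_pos: [0.5278, -0.2289, 0.3061]
tool_rot: [-3.138, 0.007, -0.006]
ft_force: [0.1, 0.8, -3.1]
grip_width: 0.0612
gripper_force: 67.0
```

Emit:
play_rows --plan '[{"xyz": [-0.04, 0.49, 0.3], "rotation": [0, 0, 0], "jaw": 1}, {"xyz": [-0.08, 0.98, 0.6], "rotation": [0, 0, 0], "jaw": 1}, {"xyz": [-0.08, 0.98, 0.6], "rotation": [0, 0, 0], "jaw": 1}, {"xyz": [-0.08, 0.98, 0.6], "rotation": [0, 0, 0], "jaw": 1}]'

```text
time: 28.52
eef_pos: [0.522, -0.3236, 0.2512]
tool_rot: [-3.141, -0.001, -0.001]
ft_force: [0.3, -0.1, -2.8]
grip_width: 0.0612
gripper_force: 67.0
```

Emit:
play_rows --plan '[{"xyz": [0, 0, 0.5], "rotation": [0, 0, 0], "jaw": 1}, {"xyz": [0, 0, 0.9], "rotation": [0, 0, 0], "jaw": 1}, {"xyz": [0, 0, 0.9], "rotation": [0, 0, 0], "jaw": 1}, {"xyz": [0, 0, 0.9], "rotation": [0, 0, 0], "jaw": 1}]'

```text
time: 29.02
eef_pos: [0.523, -0.3239, 0.1636]
tool_rot: [3.139, -0.004, 0.001]
ft_force: [-0.2, -0.9, -1.8]
grip_width: 0.0615
gripper_force: 67.0
```

```bash
python3 rec.py; python3 -c "
from h import *
snap('wrist','w7.png')"
```

```text
29.02 j [-0.647  0.262  1.353  0.     1.521  0.923] p [ 0.523 -0.324  0.164] r [ 3.139 -0.004  0.001] w 0.061503641577908316 F [-0.185 -0.908 -1.81 ] g 66.9802451133728
```

View pics/w7.png

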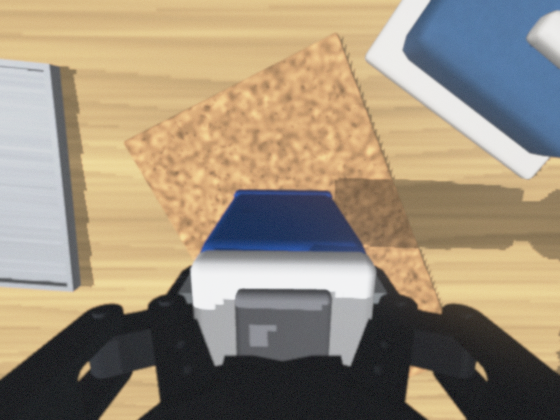

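Blue is upright over the mat, clear of the mat's edges. Lowering.

Emit:
play_rows --plan '[{"xyz": [0, 0, 0.3], "rotation": [0, 0, 0], "jaw": 1}, {"xyz": [0, 0, 0.5], "rotation": [0, 0, 0], "jaw": 1}, {"xyz": [0, 0, 0.65], "rotation": [0, 0, 0], "jaw": 1}, {"xyz": [0, 0, 0.7], "rotation": [0, 0, 0], "jaw": 1}, {"xyz": [0, 0, 0.7], "rotation": [0, 0, 0], "jaw": 1}, {"xyz": [0, 0, 0.7], "rotation": [0, 0, 0], "jaw": 1}]'

```text
time: 29.82
eef_pos: [0.5222, -0.3245, 0.0917]
tool_rot: [3.14, -0.002, -0.0]
ft_force: [-0.0, -0.6, -3.1]
grip_width: 0.0615
gripper_force: 67.2
```

```bash
python3 rec.py
```

```text
29.82 j [-0.648  0.312  1.439 -0.     1.388  0.923] p [ 0.522 -0.325  0.092] r [ 3.14  -0.002 -0.   ] w 0.06146358282632664 F [-0.028 -0.569 -3.107] g 67.22095012664795
```

Emit:
play_rows --plan '[{"xyz": [0, 0, 0.02], "rotation": [0, 0, 0], "jaw": 1}, {"xyz": [0, 0, 0.04], "rotation": [0, 0, 0], "jaw": 1}, {"xyz": [0, 0, 0.04], "rotation": [0, 0, 0], "jaw": 1}, {"xyz": [0, 0, 0.04], "rotation": [0, 0, 0], "jaw": 1}]'

```text
time: 30.32
eef_pos: [0.5218, -0.3243, 0.088]
tool_rot: [3.141, -0.001, -0.0]
ft_force: [-3.6, 1.9, 5.0]
grip_width: 0.0613
gripper_force: 67.9
```

Contact made. Release and rise, then check blue and green.

Emit:
play_rows --plan '[{"xyz": [0, 0, 0], "rotation": [0, 0, 0], "jaw": 0}, {"xyz": [0, 0, 0], "rotation": [0, 0, 0], "jaw": 0}, {"xyz": [0, 0, 0], "rotation": [0, 0, 0], "jaw": 0}, {"xyz": [0, 0, 0], "rotation": [0, 0, 0], "jaw": 0}, {"xyz": [0, 0, -0.3], "rotation": [0, 0, 0], "jaw": 0}, {"xyz": [0, 0, -0.6], "rotation": [0, 0, 0], "jaw": 0}, {"xyz": [0, 0, -1], "rotation": [0, 0, 0], "jaw": 0}]'

```text
time: 31.2
eef_pos: [0.521, -0.3236, 0.186]
tool_rot: [-3.14, 0.002, -0.0]
ft_force: [0.8, 0.4, 0.5]
grip_width: 0.0858
gripper_force: 0.0
```

Emit:
play_rows --plan '[{"xyz": [0, 0, -0.5], "rotation": [0, 0, 0], "jaw": 0}, {"xyz": [0, 0, -1], "rotation": [0, 0, 0], "jaw": 0}, {"xyz": [0, -0.5, -1], "rotation": [0, 0, 0], "jaw": 0}, {"xyz": [0, -1, -1], "rotation": [0, 0, 0], "jaw": 0}]'

```text
time: 31.7
eef_pos: [0.5217, -0.2235, 0.2873]
tool_rot: [3.141, -0.002, -0.002]
ft_force: [0.7, 0.5, 0.5]
grip_width: 0.0857
gripper_force: 0.0
```

Emit:
play_rows --plan '[{"xyz": [0, -0.5, 0], "rotation": [0, 0, 0], "jaw": 0}, {"xyz": [0, -1, 0], "rotation": [0, 0, 0], "jaw": 0}]'

```text
time: 31.95
eef_pos: [0.5214, -0.1225, 0.2863]
tool_rot: [3.142, -0.001, -0.001]
ft_force: [0.3, 0.1, 0.5]
grip_width: 0.0858
gripper_force: 0.0
```

Emit:
play_rows --plan '[{"xyz": [0, -0.5, 0], "rotation": [0, 0, 0], "jaw": 0}, {"xyz": [0, -1, 0], "rotation": [0, 0, 0], "jaw": 0}]'

```text
time: 32.2
eef_pos: [0.5214, -0.0224, 0.2864]
tool_rot: [3.141, -0.001, -0.0]
ft_force: [0.8, -0.0, 0.3]
grip_width: 0.0856
gripper_force: 0.0
```

Emit:
play_rows --plan '[{"xyz": [0, -0.5, 0], "rotation": [0, 0, 0], "jaw": 0}, {"xyz": [0, -1, 0], "rotation": [0, 0, 0], "jaw": 0}]'

```text
time: 32.45
eef_pos: [0.5214, 0.0776, 0.2864]
tool_rot: [3.141, -0.001, -0.0]
ft_force: [0.6, -1.3, 0.7]
grip_width: 0.0852
gripper_force: 0.0
```

Emit:
play_rows --plan '[{"xyz": [0, -0.5, 0], "rotation": [0, 0, 0], "jaw": 0}, {"xyz": [0, -1, 0], "rotation": [0, 0, 0], "jaw": 0}]'

```text
time: 32.7
eef_pos: [0.5214, 0.1776, 0.2864]
tool_rot: [3.141, -0.001, -0.0]
ft_force: [1.6, -0.3, 0.0]
grip_width: 0.0856
gripper_force: 0.0
```

Emit:
play_rows --plan '[{"xyz": [-0.2, -0.5, 0], "rotation": [0, 0, 0], "jaw": 0}, {"xyz": [-0.4, -1, 0], "rotation": [0, 0, 0], "jaw": 0}, {"xyz": [-0.4, -1, 0], "rotation": [0, 0, 0], "jaw": 0}, {"xyz": [-0.4, -1, 0], "rotation": [0, 0, 0], "jaw": 0}]'

```text
time: 33.2
eef_pos: [0.4817, 0.2759, 0.2862]
tool_rot: [3.141, -0.0, 0.0]
ft_force: [-0.4, -1.1, -0.7]
grip_width: 0.0856
gripper_force: 0.0
```

```bash
python3 rec.py
python3 - <<'E'
from h import *
np.set_printoptions(precision=3,suppress=True)
a=snap("wrist","w8.png");b=snap("scene","s8.png")
cv2.imwrite("pics/c8.png",np.hstack([a,cv2.resize(b[120:320,0:200],(240,420))]))
for q in("blue_drink_mid","green_drink_mid"):
    for c in("scene","top","wrist"):
        if c=="top" and q[0]=="b": robot.get_image("top")
        for r in robot.tip_of(c,q)[:1]: print(c,q,r["pixel"],r["confidence"],at(c,r["pixel"],.058))
E
```

```text
33.2 j [ 0.418  0.095  1.304 -0.001  1.743  1.989] p [0.482 0.276 0.286] r [ 3.141 -0.     0.   ] w 0.08557816481858664 F [-0.364 -1.131 -0.727] g 0.0
scene blue_drink_mid [140.8, 246.1] 0.96 [ 0.515 -0.33   0.058]
top blue_drink_mid [391.2, 241.4] 0.97 [ 0.524 -0.318  0.058]
wrist blue_drink_mid [527.5, 125.6] 0.26 [0.547 0.014 0.058]
scene green_drink_mid [360.9, 178.7] 0.91 [0.563 0.323 0.058]
top green_drink_mid [162.5, 221.1] 0.61 [0.567 0.321 0.058]
```

View pics/c8.png

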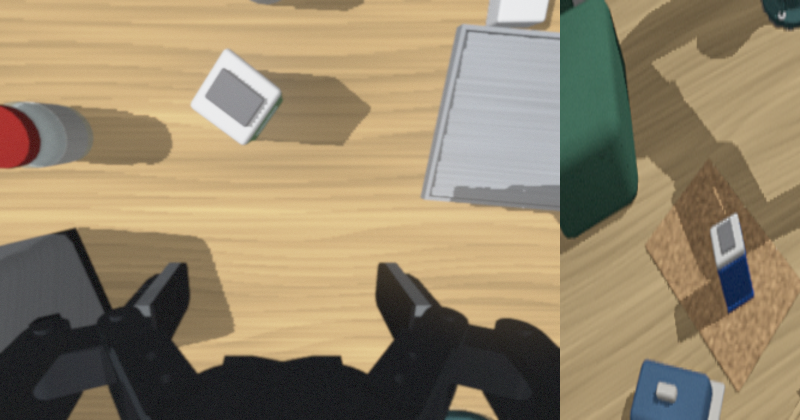

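Blue stands upright on the mat. The green lid shows at (227,49), (281,92), (245,143), (191,101).

Run:
```python
from lid import *
np.set_printoptions(precision=4,suppress=True)
print(lid("wrist",[(227,49),(281,93),(245,144),(191,101)]))
```

```text
(array([0.5727, 0.3151]), array([0.5728, 0.3147]), (59.05194854736328, 54.493980407714844), 51.22079086303711)
```

Emit:
play_rows --plan '[{"xyz": [0.3, -0.2, 0], "rotation": [0, 0, -0.11], "jaw": 0}, {"xyz": [0.6, -0.3, 0.1], "rotation": [0, 0, -0.22], "jaw": 0}, {"xyz": [0.89, -0.41, 0.3], "rotation": [0, 0, -0.33], "jaw": 0}, {"xyz": [0.89, -0.41, 0.4], "rotation": [0, 0, -0.44], "jaw": 0}, {"xyz": [0.89, -0.41, 0.4], "rotation": [0, 0, -0.55], "jaw": 0}, {"xyz": [0.89, -0.41, 0.4], "rotation": [0, 0, -0.578], "jaw": 0}, {"xyz": [0.89, -0.41, 0.4], "rotation": [0, 0, -0.578], "jaw": 0}]'

```text
time: 34.52
eef_pos: [0.5708, 0.3168, 0.2461]
tool_rot: [-3.142, 0.0, 0.907]
ft_force: [0.6, -0.6, -0.6]
grip_width: 0.0855
gripper_force: 0.0
```

```bash
python3 rec.py; python3 -c "
from h import *
snap('wrist','w9.png')"
```

```text
34.52 j [ 0.42   0.321  1.115 -0.     1.706  1.084] p [0.571 0.317 0.246] r [-3.142  0.     0.907] w 0.08546536869091852 F [ 0.607 -0.639 -0.595] g 0.0
```

View pics/w9.png

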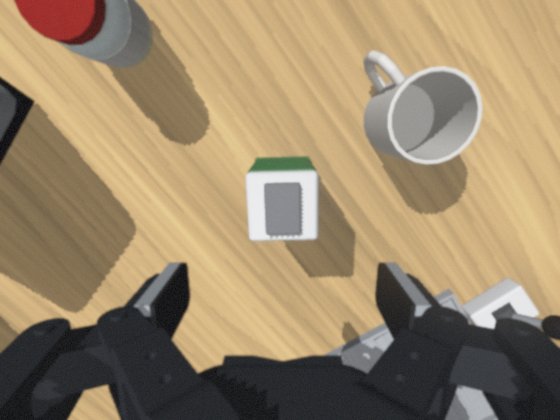

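Green lid spans columns 247–319 and rows 170–241, centred and square between the jaws.

Emit:
play_rows --plan '[{"xyz": [0, 0.02, 0.5], "rotation": [0, 0, 0], "jaw": 0}, {"xyz": [0, 0.02, 0.8], "rotation": [0, 0, 0], "jaw": 0}, {"xyz": [0, 0.02, 0.8], "rotation": [0, 0, 0], "jaw": 0}]'

```text
time: 34.95
eef_pos: [0.5705, 0.3149, 0.1624]
tool_rot: [-3.138, 0.007, 0.907]
ft_force: [-0.8, -0.2, 0.0]
grip_width: 0.0855
gripper_force: 0.0
```

Emit:
play_rows --plan '[{"xyz": [0, 0, 0.4], "rotation": [0, 0, 0], "jaw": 0}, {"xyz": [0, 0, 0.7], "rotation": [0, 0, 0], "jaw": 0}, {"xyz": [0, 0, 0.85], "rotation": [0, 0, 0], "jaw": 0}, {"xyz": [0, 0, 0.85], "rotation": [0, 0, 0], "jaw": 0}]'

```text
time: 35.45
eef_pos: [0.5723, 0.3158, 0.0815]
tool_rot: [-3.142, 0.0, 0.907]
ft_force: [-0.1, -0.2, -0.6]
grip_width: 0.0856
gripper_force: 0.0
```

Emit:
play_rows --plan '[{"xyz": [0, 0, 0], "rotation": [0, 0, 0], "jaw": 1}, {"xyz": [0, 0, 0], "rotation": [0, 0, 0], "jaw": 1}, {"xyz": [0, 0, 0], "rotation": [0, 0, 0], "jaw": 1}, {"xyz": [0, 0, 0], "rotation": [0, 0, 0], "jaw": 1}, {"xyz": [0, 0, 0], "rotation": [0, 0, 0], "jaw": 1}]'

```text
time: 36.08
eef_pos: [0.5734, 0.3167, 0.084]
tool_rot: [3.14, -0.004, 0.908]
ft_force: [0.1, 0.7, 6.4]
grip_width: 0.0615
gripper_force: 65.9
```

Emit:
play_rows --plan '[{"xyz": [0, 0, -0.2], "rotation": [0, 0, 0], "jaw": 1}, {"xyz": [0, 0, -0.6], "rotation": [0, 0, 0], "jaw": 1}, {"xyz": [0, 0, -1], "rotation": [0, 0, 0], "jaw": 1}]'

```text
time: 36.45
eef_pos: [0.5718, 0.3153, 0.1822]
tool_rot: [-3.141, 0.002, 0.908]
ft_force: [-0.1, 0.8, -1.9]
grip_width: 0.0614
gripper_force: 65.5
```

Emit:
play_rows --plan '[{"xyz": [0, 0, -0.4], "rotation": [0, 0, 0.11], "jaw": 1}, {"xyz": [0, 0, -0.8], "rotation": [0, 0, 0.22], "jaw": 1}, {"xyz": [0, 0, -1], "rotation": [0, 0, 0.33], "jaw": 1}, {"xyz": [0, 0, -1], "rotation": [0, 0, 0.44], "jaw": 1}, {"xyz": [0, 0, -1], "rotation": [0, 0, 0.55], "jaw": 1}, {"xyz": [0, 0, -1], "rotation": [0, 0, 0.578], "jaw": 1}, {"xyz": [0, 0, -1], "rotation": [0, 0, 0.578], "jaw": 1}]'

```text
time: 37.33
eef_pos: [0.5721, 0.3155, 0.2815]
tool_rot: [3.141, 0.0, 0.0]
ft_force: [-0.8, 0.6, -2.4]
grip_width: 0.0616
gripper_force: 65.7
```

Emit:
play_rows --plan '[{"xyz": [-0.04, 0.43, -0.18], "rotation": [0, 0, 0], "jaw": 1}, {"xyz": [-0.07, 0.86, -0.37], "rotation": [0, 0, 0], "jaw": 1}]'

```text
time: 37.58
eef_pos: [0.5647, 0.229, 0.3182]
tool_rot: [3.141, 0.001, 0.002]
ft_force: [0.3, -0.9, -1.9]
grip_width: 0.0616
gripper_force: 66.0
```

Emit:
play_rows --plan '[{"xyz": [-0.04, 0.43, -0.18], "rotation": [0, 0, 0], "jaw": 1}, {"xyz": [-0.07, 0.86, -0.37], "rotation": [0, 0, 0], "jaw": 1}]'

```text
time: 37.83
eef_pos: [0.5576, 0.1423, 0.3562]
tool_rot: [3.141, -0.0, 0.001]
ft_force: [0.9, 0.5, -1.8]
grip_width: 0.0611
gripper_force: 66.0
```

Emit:
play_rows --plan '[{"xyz": [-0.04, 0.43, -0.18], "rotation": [0, 0, 0], "jaw": 1}, {"xyz": [-0.07, 0.86, -0.37], "rotation": [0, 0, 0], "jaw": 1}]'

```text
time: 38.08
eef_pos: [0.5505, 0.0563, 0.3933]
tool_rot: [3.141, -0.0, 0.001]
ft_force: [0.6, -0.4, -1.9]
grip_width: 0.0615
gripper_force: 66.0
```

Emit:
play_rows --plan '[{"xyz": [-0.04, 0.43, -0.18], "rotation": [0, 0, 0], "jaw": 1}, {"xyz": [-0.07, 0.86, -0.37], "rotation": [0, 0, 0], "jaw": 1}, {"xyz": [-0.07, 0.86, -0.37], "rotation": [0, 0, 0], "jaw": 1}, {"xyz": [-0.07, 0.86, -0.37], "rotation": [0, 0, 0], "jaw": 1}]'

```text
time: 38.58
eef_pos: [0.544, -0.028, 0.4292]
tool_rot: [-3.141, 0.0, 0.0]
ft_force: [0.2, -0.2, -2.4]
grip_width: 0.0617
gripper_force: 66.2
```

```bash
python3 rec.py; python3 -c "
from h import *
snap('wrist','w10.png')"
```

```text
38.58 j [-0.156  0.109  1.005  0.001  2.028  1.415] p [ 0.544 -0.028  0.429] r [-3.141  0.     0.   ] w 0.061737602222418676 F [ 0.203 -0.225 -2.436] g 66.21726036071777
```

View pics/w10.png

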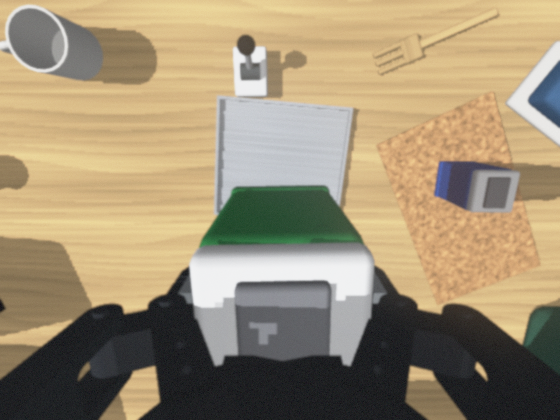

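Green is held upright over the tray, blue stands on the mat at (478,187), and the switch is still on. Same test for green.

Emit:
play_rows --plan '[{"xyz": [0, 0, 0], "rotation": [0.1, 0, 0], "jaw": 1}, {"xyz": [0, 0, 0], "rotation": [0.2, 0, 0], "jaw": 1}, {"xyz": [0, 0, 0], "rotation": [0.3, 0, 0], "jaw": 1}, {"xyz": [0, 0, 0], "rotation": [0.4, 0, 0], "jaw": 1}, {"xyz": [0, 0, 0], "rotation": [0.5, 0, 0], "jaw": 1}, {"xyz": [0, 0, 0], "rotation": [0.5, 0, 0], "jaw": 1}, {"xyz": [0, 0, 0], "rotation": [0.5, 0, 0], "jaw": 1}, {"xyz": [0, 0, 0], "rotation": [0.5, 0, 0], "jaw": 1}]'

```text
time: 39.62
eef_pos: [0.544, -0.0269, 0.4307]
tool_rot: [-2.359, -0.003, 0.002]
ft_force: [-0.2, 0.1, -2.3]
grip_width: 0.0613
gripper_force: 66.8
```

Emit:
play_rows --plan '[{"xyz": [0, 0, 0], "rotation": [0, 0, 0], "jaw": 1}, {"xyz": [0, 0, 0], "rotation": [0, 0, 0], "jaw": 1}, {"xyz": [0, 0, 0], "rotation": [0, 0, 0], "jaw": 1}, {"xyz": [0, 0, 0], "rotation": [0, 0, 0], "jaw": 1}, {"xyz": [0, 0, 0], "rotation": [0, 0, 0], "jaw": 1}, {"xyz": [0, 0, 0], "rotation": [0, 0, 0], "jaw": 1}, {"xyz": [0, 0, 0], "rotation": [0, 0, 0], "jaw": 1}, {"xyz": [0, 0, 0], "rotation": [0, 0, 0], "jaw": 1}]'

```text
time: 40.62
eef_pos: [0.5441, -0.0282, 0.4293]
tool_rot: [-2.356, -0.0, -0.0]
ft_force: [1.2, -0.3, -2.5]
grip_width: 0.0616
gripper_force: 66.8
```

Emit:
play_rows --plan '[{"xyz": [0, 0, 0], "rotation": [0, 0, 0], "jaw": 1}, {"xyz": [0, 0, 0], "rotation": [0, 0, 0], "jaw": 1}, {"xyz": [0, 0, 0], "rotation": [0, 0, 0], "jaw": 1}, {"xyz": [0, 0, 0], "rotation": [0, 0, 0], "jaw": 1}, {"xyz": [0, 0, 0], "rotation": [0, 0, 0], "jaw": 1}, {"xyz": [0, 0, 0], "rotation": [0, 0, 0], "jaw": 1}, {"xyz": [0, 0, 0], "rotation": [0, 0, 0], "jaw": 1}, {"xyz": [0, 0, 0], "rotation": [0, 0, 0], "jaw": 1}]'

```text
time: 41.62
eef_pos: [0.5441, -0.0282, 0.4293]
tool_rot: [-2.356, -0.0, -0.0]
ft_force: [-0.1, -0.6, -1.4]
grip_width: 0.0611
gripper_force: 66.8
```

Emit:
play_rows --plan '[{"xyz": [0, 0, 0], "rotation": [-0.1, 0, 0], "jaw": 1}, {"xyz": [0, 0, 0], "rotation": [-0.2, 0, 0], "jaw": 1}, {"xyz": [0, 0, 0], "rotation": [-0.3, 0, 0], "jaw": 1}, {"xyz": [0, 0, 0], "rotation": [-0.4, 0, 0], "jaw": 1}, {"xyz": [0, 0, 0], "rotation": [-0.5, 0, 0], "jaw": 1}, {"xyz": [0, 0, 0], "rotation": [-0.5, 0, 0], "jaw": 1}, {"xyz": [0, 0, 0], "rotation": [-0.5, 0, 0], "jaw": 1}, {"xyz": [0, 0, 0], "rotation": [-0.5, 0, 0], "jaw": 1}]'

```text
time: 42.62
eef_pos: [0.5442, -0.0293, 0.4286]
tool_rot: [-3.14, 0.001, -0.002]
ft_force: [-0.0, 0.7, -1.4]
grip_width: 0.0613
gripper_force: 66.6
```

Emit:
play_rows --plan '[{"xyz": [0, 0, 0], "rotation": [0, 0, 0], "jaw": 1}, {"xyz": [0, 0, 0], "rotation": [0.11, 0, 0], "jaw": 1}, {"xyz": [0, 0, 0], "rotation": [0.22, 0, 0], "jaw": 1}, {"xyz": [0, 0, 0], "rotation": [0.33, 0, 0], "jaw": 1}, {"xyz": [0, 0, 0], "rotation": [0.44, 0, 0], "jaw": 1}, {"xyz": [0, 0, 0], "rotation": [0.55, 0, 0], "jaw": 1}, {"xyz": [0, 0, 0], "rotation": [0.66, 0, 0], "jaw": 1}, {"xyz": [0, 0, 0], "rotation": [0.7, 0, 0], "jaw": 1}]'

```text
time: 43.62
eef_pos: [0.5444, -0.0306, 0.4268]
tool_rot: [-2.038, 0.005, -0.004]
ft_force: [0.4, 0.0, -1.4]
grip_width: 0.0613
gripper_force: 67.2
```

Emit:
play_rows --plan '[{"xyz": [0, 0, 0], "rotation": [0.11, 0, 0], "jaw": 1}, {"xyz": [0, 0, 0], "rotation": [0.22, 0, 0], "jaw": 1}, {"xyz": [0, 0, 0], "rotation": [0.33, 0, 0], "jaw": 1}, {"xyz": [0, 0, 0], "rotation": [0.44, 0, 0], "jaw": 1}, {"xyz": [0, 0, 0], "rotation": [0.55, 0, 0], "jaw": 1}, {"xyz": [0, 0, 0], "rotation": [0.65, 0, 0], "jaw": 1}, {"xyz": [0, 0, 0], "rotation": [0.7, 0, 0], "jaw": 1}]'

```text
time: 44.5
eef_pos: [0.5444, -0.029, 0.4275]
tool_rot: [-0.938, 0.004, -0.001]
ft_force: [-0.0, 0.3, -1.9]
grip_width: 0.0612
gripper_force: 67.4
```

Emit:
play_rows --plan '[{"xyz": [0, 0, 0], "rotation": [0.11, 0, 0], "jaw": 1}, {"xyz": [0, 0, 0], "rotation": [0.22, 0, 0], "jaw": 1}, {"xyz": [0, 0, 0], "rotation": [0.33, 0, 0], "jaw": 1}, {"xyz": [0, 0, 0], "rotation": [0.44, 0, 0], "jaw": 1}, {"xyz": [0, 0, 0], "rotation": [0.55, 0, 0], "jaw": 1}, {"xyz": [0, 0, 0], "rotation": [0.6, 0, 0], "jaw": 1}, {"xyz": [0, 0, 0], "rotation": [0.6, 0, 0], "jaw": 1}, {"xyz": [0, 0, 0], "rotation": [0.6, 0, 0], "jaw": 1}]'

```text
time: 45.5
eef_pos: [0.5442, -0.0289, 0.4295]
tool_rot: [-0.001, -0.001, -0.002]
ft_force: [-0.9, 0.0, -2.1]
grip_width: 0.0613
gripper_force: 67.6
```

Emit:
play_rows --plan '[{"xyz": [0, 0, 0], "rotation": [0, 0, 0], "jaw": 1}, {"xyz": [0, 0, 0], "rotation": [0, 0, 0], "jaw": 1}, {"xyz": [0, 0, 0], "rotation": [0, 0, 0], "jaw": 1}, {"xyz": [0, 0, 0], "rotation": [0, 0, 0], "jaw": 1}, {"xyz": [0, 0, 0], "rotation": [0, 0, 0], "jaw": 1}, {"xyz": [0, 0, 0], "rotation": [0, 0, 0], "jaw": 1}, {"xyz": [0, 0, 0], "rotation": [0, 0, 0], "jaw": 1}, {"xyz": [0, 0, 0], "rotation": [0, 0, 0], "jaw": 1}]'

```text
time: 46.5
eef_pos: [0.5441, -0.0282, 0.4293]
tool_rot: [-0.0, 0.0, -0.0]
ft_force: [-0.6, 0.4, -2.8]
grip_width: 0.0614
gripper_force: 67.6
```

Emit:
play_rows --plan '[{"xyz": [0, 0, 0], "rotation": [0, 0, 0], "jaw": 1}, {"xyz": [0, 0, 0], "rotation": [0, 0, 0], "jaw": 1}, {"xyz": [0, 0, 0], "rotation": [0, 0, 0], "jaw": 1}, {"xyz": [0, 0, 0], "rotation": [0, 0, 0], "jaw": 1}, {"xyz": [0, 0, 0], "rotation": [0, 0, 0], "jaw": 1}, {"xyz": [0, 0, 0], "rotation": [0, 0, 0], "jaw": 1}, {"xyz": [0, 0, 0], "rotation": [0, 0, 0], "jaw": 1}, {"xyz": [0, 0, 0], "rotation": [0, 0, 0], "jaw": 1}]'

```text
time: 47.5
eef_pos: [0.5441, -0.0282, 0.4293]
tool_rot: [-0.0, -0.0, -0.0]
ft_force: [-0.3, -1.1, -1.1]
grip_width: 0.061
gripper_force: 67.6
```

Emit:
play_rows --plan '[{"xyz": [0, 0, 0], "rotation": [0, 0, 0], "jaw": 1}, {"xyz": [0, 0, 0], "rotation": [-0.11, 0, 0], "jaw": 1}, {"xyz": [0, 0, 0], "rotation": [-0.22, 0, 0], "jaw": 1}, {"xyz": [0, 0, 0], "rotation": [-0.33, 0, 0], "jaw": 1}, {"xyz": [0, 0, 0], "rotation": [-0.44, 0, 0], "jaw": 1}, {"xyz": [0, 0, 0], "rotation": [-0.55, 0, 0], "jaw": 1}, {"xyz": [0, 0, 0], "rotation": [-0.66, 0, 0], "jaw": 1}, {"xyz": [0, 0, 0], "rotation": [-0.7, 0, 0], "jaw": 1}]'

```text
time: 48.5
eef_pos: [0.544, -0.0292, 0.4305]
tool_rot: [-1.106, -0.003, -0.002]
ft_force: [0.2, 0.0, -2.3]
grip_width: 0.0615
gripper_force: 67.2
```

Emit:
play_rows --plan '[{"xyz": [0, 0, 0], "rotation": [-0.11, 0, 0], "jaw": 1}, {"xyz": [0, 0, 0], "rotation": [-0.22, 0, 0], "jaw": 1}, {"xyz": [0, 0, 0], "rotation": [-0.33, 0, 0], "jaw": 1}, {"xyz": [0, 0, 0], "rotation": [-0.44, 0, 0], "jaw": 1}, {"xyz": [0, 0, 0], "rotation": [-0.55, 0, 0], "jaw": 1}, {"xyz": [0, 0, 0], "rotation": [-0.65, 0, 0], "jaw": 1}, {"xyz": [0, 0, 0], "rotation": [-0.7, 0, 0], "jaw": 1}]'

```text
time: 49.38
eef_pos: [0.5439, -0.0281, 0.431]
tool_rot: [-2.206, -0.003, -0.0]
ft_force: [-0.3, 0.7, -2.2]
grip_width: 0.0615
gripper_force: 67.0
```

Emit:
play_rows --plan '[{"xyz": [0, 0, 0], "rotation": [-0.11, 0, 0], "jaw": 1}, {"xyz": [0, 0, 0], "rotation": [-0.22, 0, 0], "jaw": 1}, {"xyz": [0, 0, 0], "rotation": [-0.33, 0, 0], "jaw": 1}, {"xyz": [0, 0, 0], "rotation": [-0.44, 0, 0], "jaw": 1}, {"xyz": [0, 0, 0], "rotation": [-0.55, 0, 0], "jaw": 1}, {"xyz": [0, 0, 0], "rotation": [-0.6, 0, 0], "jaw": 1}, {"xyz": [0, 0, 0], "rotation": [-0.6, 0, 0], "jaw": 1}, {"xyz": [0, 0, 0], "rotation": [-0.6, 0, 0], "jaw": 1}]'

```text
time: 50.38
eef_pos: [0.5441, -0.0284, 0.4288]
tool_rot: [-3.141, 0.001, -0.001]
ft_force: [0.7, 0.1, -2.6]
grip_width: 0.0615
gripper_force: 66.9
```

```bash
python3 rec.py
python3 - <<'E'
from h import *
robot.get_image("scene");robot.get_image("top")
for c in("scene","top"):
    for r in robot.tip_of(c,"blue_drink_mid")[:1]: print(c,r["pixel"],r["confidence"],at(c,r["pixel"],.063))
E
```

```text
50.38 j [-0.157  0.11   1.005  0.001  2.028  1.415] p [ 0.544 -0.028  0.429] r [-3.141  0.001 -0.001] w 0.06150566815887485 F [ 0.718  0.134 -2.625] g 66.85867667198181
scene [141.8, 246.0] 0.69 [ 0.51980109 -0.32760671  0.063     ]
top [390.7, 243.1] 0.76 [ 0.5188303  -0.31503398  0.063     ]
```

Emit:
play_rows --plan '[{"xyz": [-0.17, 0.44, 0.22], "rotation": [0, 0, 0], "jaw": 1}, {"xyz": [-0.335, 0.88, 0.45], "rotation": [0, 0, 0], "jaw": 1}]'

```text
time: 50.82
eef_pos: [0.5103, -0.1175, 0.3839]
tool_rot: [3.141, -0.001, 0.0]
ft_force: [1.3, -1.2, -1.7]
grip_width: 0.0612
gripper_force: 67.1
```

Emit:
play_rows --plan '[{"xyz": [-0.17, 0.44, 0.22], "rotation": [0, 0, 0], "jaw": 1}, {"xyz": [-0.335, 0.88, 0.45], "rotation": [0, 0, 0], "jaw": 1}]'

```text
time: 51.08
eef_pos: [0.4762, -0.206, 0.3386]
tool_rot: [-3.142, -0.001, -0.001]
ft_force: [0.7, -0.2, -2.0]
grip_width: 0.0617
gripper_force: 67.1
```

Emit:
play_rows --plan '[{"xyz": [-0.17, 0.44, 0.22], "rotation": [0, 0, 0], "jaw": 1}, {"xyz": [-0.335, 0.88, 0.45], "rotation": [0, 0, 0], "jaw": 1}]'

```text
time: 51.32
eef_pos: [0.4425, -0.2941, 0.2936]
tool_rot: [-3.142, -0.001, -0.002]
ft_force: [1.6, -0.3, -1.6]
grip_width: 0.061
gripper_force: 67.1
```

Emit:
play_rows --plan '[{"xyz": [-0.17, 0.44, 0.22], "rotation": [0, 0, 0], "jaw": 1}, {"xyz": [-0.335, 0.88, 0.45], "rotation": [0, 0, 0], "jaw": 1}, {"xyz": [-0.335, 0.88, 0.45], "rotation": [0, 0, 0], "jaw": 1}, {"xyz": [-0.335, 0.88, 0.45], "rotation": [0, 0, 0], "jaw": 1}]'

```text
time: 51.82
eef_pos: [0.4099, -0.3804, 0.2494]
tool_rot: [-3.141, -0.0, -0.001]
ft_force: [-0.3, -0.0, -1.4]
grip_width: 0.0615
gripper_force: 67.0
```

```bash
python3 rec.py; python3 -c "
from h import *
snap('wrist','w11.png')"
```

```text
51.83 j [-0.85   0.109  1.36   0.001  1.672  0.722] p [ 0.41  -0.38   0.249] r [-3.141 -0.    -0.001] w 0.06148132093400483 F [-0.284 -0.01  -1.413] g 67.04420685768127
```

View pics/w11.png

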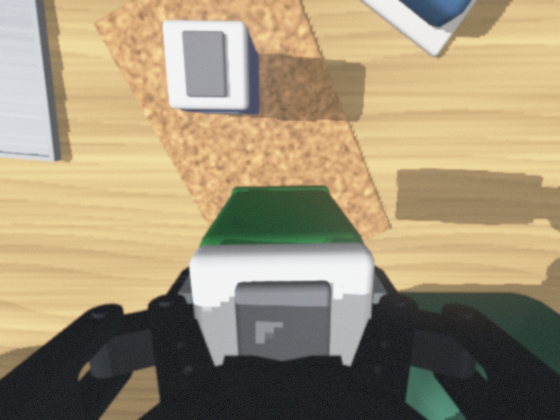

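Run:
```python
from h import *
np.set_printoptions(precision=3,suppress=True)
print([at("wrist",p,.005)[:2] for p in[(390,226),(97,22),(210,215)]])
for z in(.0,.1,.2): print(z,[at("wrist",p,z)[:2] for p in[(400,296),(530,296)]],[at("top",p,z)[:2] for p in [(456,340),(470,333),(545,335)]])
```

```text
[array([ 0.359, -0.512]), array([ 0.579, -0.191]), array([ 0.373, -0.293])]
0.0 [array([ 0.26 , -0.536]), array([ 0.26 , -0.706])] [array([ 0.249, -0.518]), array([ 0.269, -0.56 ]), array([ 0.263, -0.786])]
0.1 [array([ 0.32 , -0.494]), array([ 0.32 , -0.617])] [array([ 0.26 , -0.479]), array([ 0.279, -0.518]), array([ 0.274, -0.728])]
0.2 [array([ 0.38 , -0.452]), array([ 0.38 , -0.529])] [array([ 0.272, -0.439]), array([ 0.289, -0.475]), array([ 0.284, -0.669])]
```

Mat and bag positions agree between cameras, and the spot is clear. Lower green.

Emit:
play_rows --plan '[{"xyz": [0, 0, 0.5], "rotation": [0, 0, 0], "jaw": 1}, {"xyz": [0, 0, 0.9], "rotation": [0, 0, 0], "jaw": 1}, {"xyz": [0, 0, 0.9], "rotation": [0, 0, 0], "jaw": 1}]'

```text
time: 52.25
eef_pos: [0.4093, -0.3775, 0.1563]
tool_rot: [-3.136, 0.005, 0.002]
ft_force: [0.4, -0.5, -3.2]
grip_width: 0.0614
gripper_force: 66.9
```

Emit:
play_rows --plan '[{"xyz": [0, 0, 0.3], "rotation": [0, 0, 0], "jaw": 1}, {"xyz": [0, 0, 0.5], "rotation": [0, 0, 0], "jaw": 1}, {"xyz": [0, 0, 0.65], "rotation": [0, 0, 0], "jaw": 1}, {"xyz": [0, 0, 0.69], "rotation": [0, 0, 0], "jaw": 1}, {"xyz": [0, 0, 0.69], "rotation": [0, 0, 0], "jaw": 1}, {"xyz": [0, 0, 0.71], "rotation": [0, 0, 0], "jaw": 1}, {"xyz": [0, 0, 0.72], "rotation": [0, 0, 0], "jaw": 1}, {"xyz": [0, 0, 0.72], "rotation": [0, 0, 0], "jaw": 1}]'

```text
time: 53.25
eef_pos: [0.4106, -0.3808, 0.089]
tool_rot: [3.14, -0.002, -0.0]
ft_force: [-0.9, 1.9, 5.8]
grip_width: 0.0612
gripper_force: 67.6
```

Emit:
play_rows --plan '[{"xyz": [0, 0, 0], "rotation": [0, 0, 0], "jaw": 0}, {"xyz": [0, 0, 0], "rotation": [0, 0, 0], "jaw": 0}, {"xyz": [0, 0, 0], "rotation": [0, 0, 0], "jaw": 0}, {"xyz": [0, 0, 0], "rotation": [0, 0, 0], "jaw": 0}, {"xyz": [0, 0, -0.3], "rotation": [0, 0, 0], "jaw": 0}, {"xyz": [0, 0, -0.6], "rotation": [0, 0, 0], "jaw": 0}, {"xyz": [0, 0, -1], "rotation": [0, 0, 0], "jaw": 0}]'

```text
time: 54.12
eef_pos: [0.4096, -0.3797, 0.1871]
tool_rot: [-3.14, 0.002, -0.0]
ft_force: [0.2, -0.2, -0.3]
grip_width: 0.0851
gripper_force: 0.0
```

Emit:
play_rows --plan '[{"xyz": [0, 0, -0.5], "rotation": [0, 0, 0], "jaw": 0}, {"xyz": [0, 0, -1], "rotation": [0, 0, 0], "jaw": 0}, {"xyz": [0, -0.5, -1], "rotation": [0, 0, 0], "jaw": 0}, {"xyz": [0, -1, -1], "rotation": [0, 0, 0], "jaw": 0}]'

```text
time: 54.62
eef_pos: [0.4102, -0.2796, 0.2882]
tool_rot: [3.141, -0.002, -0.002]
ft_force: [0.8, 0.3, -1.0]
grip_width: 0.0853
gripper_force: 0.0
```

Emit:
play_rows --plan '[{"xyz": [0, -0.5, 0], "rotation": [0, 0, 0], "jaw": 0}, {"xyz": [0, -1, 0], "rotation": [0, 0, 0], "jaw": 0}, {"xyz": [0, -1, 0], "rotation": [0, 0, 0], "jaw": 0}, {"xyz": [0, -1, 0], "rotation": [0, 0, 0], "jaw": 0}]'

```text
time: 55.12
eef_pos: [0.4102, -0.1805, 0.2874]
tool_rot: [3.141, -0.0, 0.0]
ft_force: [0.5, -0.7, -0.2]
grip_width: 0.0853
gripper_force: 0.0
```

```bash
python3 rec.py; python3 -c "
from h import *
snap('scene','s12.png')"
```

```text
55.12 j [-0.541 -0.146  1.537 -0.001  1.75   1.03 ] p [ 0.41  -0.181  0.287] r [ 3.141 -0.     0.   ] w 0.08528811901261785 F [ 0.544 -0.736 -0.168] g 0.0
```

View pics/s12.png

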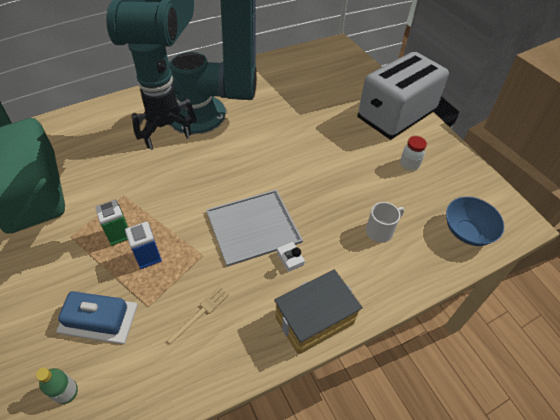

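Green (112,222) and blue (144,245) both stand upright on the mat. The switch is on at (295,253), the bystanders are where they were, and the arm is clear.

```bash
python3 -c "
from station import robot
print(robot.job_done())"
```

```text
the job is handed in; nothing more can be done
None
```

Job handed in with no verdict returned: the light switch is on, the orange box was absent, and the blue then green boxes were each held over the tray at 45° and upside down for two seconds and now stand upright on the cork mat.

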